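Close the sight-glass of a test cell

ROBOT

A 6-joint arm with a two-finger parallel gripper is mounted at the origin on the work surface. World frame = base frame: x ahead of the robot, y to its left, z up, the work surface at z = 0. Lengths are in m, angles in rad, forces in N, time in s.
With the tool pointing down it reaches from about 0.425 to 0.95 m from the base axis. Payload 14.7 kg.
Tool frame: the origin (TCP) lies between the finger pads; the fingertips stand 14 mm ahead of it and the grasp point (between the pads) lies 5 mm behind it; z points along the fingers, y is the line along which they close (so a half turn about z gives the same grasp; the last joint's range is limited). The gripper opens to 85 mm and grips with 20 to 120 N. Pads are 22 mm wide; open, the fingers measure 114 mm over their backs; the gripper's body (76 mm by 85 mm) begins 54 mm behind the grasp point. The pads swing forward as they close: fully open they stand 13 mm farther back than shut.
Start: joints at [1.177, 0.48, 1.596, -0, 1.065, -0.047], TCP at [0.221, 0.611, 0.245] pointing down, gripper open.
Joint ranges: [-2.75, 2.75], [-0.82, 2.05], [0.23, 2.67], [-1.56, 4.7], [0.09, 2.69], [-2.92, 2.92]. Speed limits (rad/s): [1.89, 1.89, 2.39, 3.01, 3.01, 3.01].

INTERFACE

Orientations are given as a 3x3 rotation matrix whose columns are the frame's x, y, z axes.
In Python, from plant import robot gives the robot as it stands.
- The arm moves only by the tool apply_moves, never from a script. Its argument "targets" is one flat list of numbers, 7 for each row, row after row: the shift along the tool's x, y, z in m, then the turn, a rotation vector about the tool's x, y, z in rad, then the closure, from -1 (fully open) to 1 (shut). In form: [x, y, z, ax, ay, az, gripper, x, y, z, ax, ay, az, gripper, ...]. A call has 1 to 8 rows; each row shifts and turns the commanded pose from where the row before left it, along the tool's axes as they then stand; what a row does not reach is not made up. A row lasts 1/8 s, in which the tool goes at most 62.5 mm and 10.7 degrees, less where a joint would pass 70% of its speed; a pose out of reach is approached as far as the arm can. A call with a gripper value outside its range is refused whole. The fingers move at their own pace and stop on an object; the grip force is fixed at half the most. Time passes only in rows, so rows that do not move let the fingers close. It gives the time, the measured TCP pose, the force, the opening and the grip force at its end, in the units of the state.
- robot.get_obs(): the state, without advancing time (a new reading comes with each control period).
- robot.capture(name): name is "scene" or "top" or "wrist"; returns the picture (420x560x3 uint8, red, green, blue); there is no depth.
- robot.calibration(name): a dict with "camera_matrix" (3x3 intrinsics, pixels), "camera_from_world" (4x4, takes a point from world to camera coordinates). Camera axes: x right, y down, z forward; pixel columns grow to the right and rows downward; lengths in m; the calibration is good to about 2 mm. The wrist camera is an equidistant fisheye: a pixel r from the principal point sees the ray r / f radians off the axis. A picture is of the moment at which its call begins: read the wrist's pose just before it. calibration takes no time and is no camera call; for the wrist camera it gives the pose at the moment of the call.
- robot.close_job(): hands the job in; it is judged then, once.
The state is a dict: "time": time; "qpos": joint angles; "dq": joint speeds; "effort": joint torques, N m; "tcp_pos": TCP position; "tool_rot": TCP orientation; "contact_force": force on the tool from outside, world axes, zero at the start; "ft_torque": the same for the moment, N m; "grip_width": finger opening in m; "finger_force": force on a finger pad.
Only numpy, scipy, OpenCV 4.12 (cv2) and the standard library are available. Lean on these libraries where they do the work, as an engineer would, in place of code of your own. Each camera call takes 0.05 s, during which the arm holds its last target. There are 200 camera calls.

TASK

Drop the stepped glass window, wide end down, fully home into the collar of the metal test cell, then fit the black retaining ring over it and screw it down clockwise by its tab until it is snug: it must press the glass firmly by itself when you let go, but finger-tight only, since the glass must never be pressed hard. Leave both in place and do not disturb the other things on the bench.

Things in the scene. Friction and masses are not known exactly. Their poses are not given: they have to be found in the camera images.
- cell: The test cell, fixed to the bench: steel bottom plate 110 x 110 x 8 mm, aluminium top plate 92 x 92 mm, its upper face 60 mm above the bench. Centred on that plate stands a round collar: bore radius 17 mm, outer radius 22 mm, 16 mm high, ringed by three brass ramps. Origin: centre of the underside, z up.
- cell_mouth (a point): Centre of the collar's bore at its rim, 76 mm above the cell's origin.
- cell_gap (a point): Red dot on the plate, 36 mm from the axis in the cell's +x direction, marking the centre of a gap between ramps; the other two gaps are at 120 and 240 degrees. From each gap a ramp (outer radius 27 mm) runs clockwise, seen from above, from 20 to 80 degrees past the gap's centre; its underside falls from 12 to 7 mm above the plate, 5.2 mm per rad.
- cell_seat (a point): Nominal centre of the sprung seat inside the collar, 66.8 mm above the cell's origin. The window stands on it. The seat is stiff (about 45 N/mm) and its real free height differs from one occasion to the next by up to 1.8 mm up or down, unseen.
- window: Stepped round glass window, pale green, about 50 g: wide lower part of radius 16 mm, 13 mm high; on it a round boss of radius 10.5 mm, 14 mm high, to hold it by (27 mm in all). Stands wide end down on the blue mat. Origin: centre of the underside, z up.
- window_step (a point): Centre of the window's step (top of the wide part), 13 mm above its underside. The ring presses on this step. Fully home it stands 18.0 to 21.6 mm above the cell's plate.
- ring: Black retaining ring standing right way up on the blue mat, about 190 g, 20 mm high, outer radius 31 mm; two aluminium grip flats, 26 mm wide, face its own +y and -y, 64 mm apart over the flats; a turning tab points along its +x. Skirt inner radius 27.6 mm. Top web 5 mm thick with a hole of radius 12.5 mm. Web underside 15 mm above the ring's underside. Origin: centre of the underside, z up.
- ring_pin (a point): Tip of one of three inward steel lugs (4.4 mm high, 10 mm wide, reaching in to radius 22.8 mm, 3 mm above the ring's underside) at 0, 120 and 240 degrees from the ring's x axis; a red dot on top marks each. They must go down through the gaps between the ramps (any of three ways, within 8 degrees); the ring then rests loosely on the window's step.
- ring_tab (a point): Top of the ring's aluminium turning tab, 50 mm from the axis: a bar 8 mm wide, 10 mm high (8 to 18 mm above the ring's underside) sticking out along the ring's +x from radius 29 to 59 mm. Pushed clockwise, the ring turns freely for 0.3 to 1.3 rad, then the ramps draw it down on the glass: 1 N of push here then means about 3 N on the glass; snug is a push of 4 to 6 N. It stays where left.
- spacer: Bystander on the blue mat: brass washer, 38 mm across, 8 mm high.
- bit: Bystander on the blue mat: small steel screwdriver bit, 33 mm long, lying.
- meter: Bystander: orange multimeter lying flat, 95 x 195 x 50 mm.
- dish: Bystander: clear shallow dish, 90 mm across, 15 mm high.
- jar: Bystander: amber jar with a black cap, 56 mm across, 70 mm high.
- barrel: Bystander: short black barrel, 40 mm across, 55 mm high.
- driver: Bystander: screwdriver lying on the bench.

How it is judged:
On the way, in this order (a step that is already met when the one before it is completed fails the run):
1. the window sits in the collar, upright and fully home on the seat, and is released (horizontal distance between window and cell below 0.0025 m and z of window in the frame of cell below 0.0695 m and angle between window's own z axis and vertical below 0.07 rad and contact force between the fingers and window below 0.1 N), for 0.2 s.
2. the ring sits over the window with its lugs below the tops of the ramps (horizontal distance between window and cell below 0.0025 m and z of window in the frame of cell below 0.0695 m and angle between window's own z axis and vertical below 0.07 rad and horizontal distance between ring and cell below 0.003 m and z of ring in the frame of cell below 0.0675 m and angle between ring's own z axis and vertical below 0.06 rad), for 0.1 s.
At the end, for the whole second after the job is handed in: Window in the collar: centred within 2.5 mm, upright within 0.07 rad, underside below 69.5 mm in the cell frame. Ring over it: centred within 3 mm, level within 0.06 rad, underside below 67.5 mm, at rest, pressing the window with more than 7 N by itself (all of step 2 and contact force between ring and window above 7 N and linear speed of ring below 0.01 m/s and angular speed of ring below 0.1 rad/s); the robot touches nothing.
It fails at once if the glass is pressed with more than 22 N by the ring (contact force between ring and window above 22 N).
It fails at once if the glass is pressed with more than 35 N against the cell (contact force between window and cell above 35 N).
It fails at once if a bystander is moved by more than 20 mm (distance of any of spacer, bit, meter, dish, jar, barrel, driver from where it was at the start of the episode above 0.02 m).
It also fails if it takes over 72 s, if anything falls off the work surface, if the arm or the gripper's body presses on something with over 40 N, if the wrist force passes 120 N, or if a joint passes its speed limit or range.

## Working session

There is one attempt and no reset: what is moved stays moved. The work goes in short steps, Python scripts to look and compute and a tool call to move; the robot and the scene stay as the last step left them, time stands still between calls to the robot, and variables do not carry over. Pictures are saved under pics/ and viewed, at most 10 in all, crops included, and the job is handed in when it is done.

Besides the shell and the picture viewer there is one more tool, called after "Call:" as name(argument=value, ...), one argument or row to a line, values as JSON. apply_moves: Moves the arm, as the interface text tells. Its arguments: {"type":"object","properties":{"targets":{"type":"array"}},"required":["targets"]}

```bash
ls; mkdir -p pics; python3 - <<'E'
from plant import robot
import cv2
for n in("top","scene"):
    im=robot.capture(n); cv2.imwrite(f"pics/{n}0.png",im[:,:,::-1]); c=robot.calibration(n); print(c)
o=robot.get_obs(); print(o)
E
```

```text
pics
{'camera_matrix': array([[389.92537369,   0.        , 279.05776739],
       [  0.        , 389.92537369, 212.74350019],
       [  0.        ,   0.        ,   1.        ]]), 'camera_from_world': array([[ 0.00500492, -0.99998643, -0.00144718, -0.04549486],
       [-0.99625051, -0.00486122, -0.0863788 ,  0.61968712],
       [ 0.08637059,  0.00187408, -0.99626132,  1.36985433],
       [ 0.        ,  0.        ,  0.        ,  1.        ]])}
{'camera_matrix': array([[416.55947489,   0.        , 282.33973128],
       [  0.        , 416.55947489, 207.60826939],
       [  0.        ,   0.        ,   1.        ]]), 'camera_from_world': array([[ 0.14364846,  0.98941307, -0.02066138, -0.03216805],
       [ 0.61319622, -0.10537548, -0.78287062, -0.30025125],
       [-0.77675963,  0.09978868, -0.62184138,  1.61669672],
       [ 0.        ,  0.        ,  0.        ,  1.        ]])}
{'time': 0.1, 'qpos': array([ 1.17740699e+00,  4.80784814e-01,  1.59682512e+00, -2.10528567e-05,
        1.06508210e+00, -4.66063600e-02]), 'dq': array([-0.00172568, -0.00194858, -0.00102211,  0.00121236, -0.0003057 ,
       -0.00073191]), 'effort': array([ 1.01941274e-03, -9.52271605e+01, -4.31036103e+01, -2.73007154e-04,
        5.32881371e-03, -1.20407731e-05]), 'tcp_pos': array([0.22077109, 0.61097854, 0.24472106]), 'tool_rot': array([[-9.40474424e-01,  3.39864230e-01, -4.04406007e-04],
       [ 3.39864469e-01,  9.40473869e-01, -1.02246710e-03],
       [ 3.28332894e-05, -1.09904739e-03, -9.99999396e-01]]), 'contact_force': array([ 0.5189332 , -0.15127829, -0.65640153]), 'ft_torque': array([ 0.00298514, -0.0468883 , -0.00413784]), 'finger_force': 0.0, 'grip_width': 0.08538892711146648}
```

View pics/top0.png

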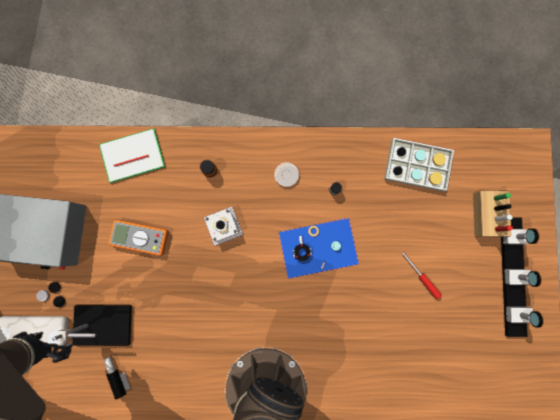

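View pics/scene0.png

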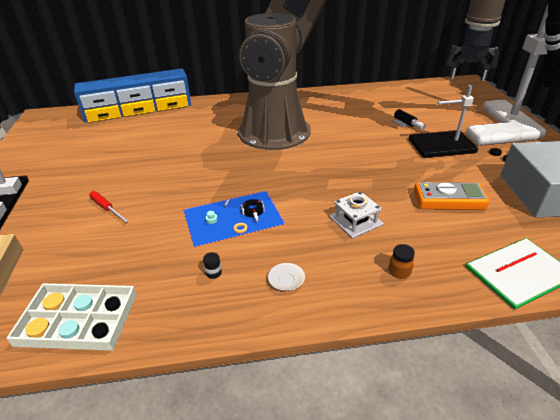

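The top view shows the window at about (336,246), the ring at (303,253) with its tab pointing up towards (300,238), the cell at (222,226), the spacer at (313,231) and the bit at (323,266). The scene view agrees with this layout.

```bash
cat > h.py <<'E'
import numpy as np, cv2
from plant import robot
def ray(c,uv,fish):
    K=c["camera_matrix"]; p=np.array([(uv[0]-K[0,2])/K[0,0],(uv[1]-K[1,2])/K[1,1]])
    if fish:
        r=np.linalg.norm(p); d=np.r_[p*(np.sin(r)/r if r>1e-9 else 1),np.cos(r)]
    else: d=np.r_[p,1]
    T=c["camera_from_world"]; R=T[:3,:3]; return -R.T@T[:3,3], R.T@d
def p2w(c,uv,z,fish=False):
    o,d=ray(c,uv,fish); return o+d*(z-o[2])/d[2]
def w2p(c,P,fish=False):
    K=c["camera_matrix"]; T=c["camera_from_world"]; P=np.atleast_2d(P)@T[:3,:3].T+T[:3,3]
    if fish:
        r=np.linalg.norm(P[:,:2],axis=1); th=np.arctan2(r,P[:,2]); q=P[:,:2]*(th/np.maximum(r,1e-9))[:,None]
    else: q=P[:,:2]/P[:,2:]
    return q*K[0,0]+K[:2,2]
def todo(goal,x_dir=None):
    """shift in tool axes to world goal, and current tool yaw"""
    o=robot.get_obs(); R=o["tool_rot"]; return R.T@(np.array(goal)-o["tcp_pos"])
E
python3 - <<'E'
from h import *
c=robot.calibration("top")
for n,uv,z in [("window",(336,246),.027),("ring",(303,253),.02),("tab",(300,238),.018),("cell",(222,226),.076),("spacer",(313,231),.008),("bit",(323,266),.003),("meter",(139,238),.05),("jar",(208,169),.07),("dish",(287,175),.01),("barrel",(336,188),.055)]:
    print(n,p2w(c,uv,z).round(4))
w=robot.calibration("wrist"); print(w); T=w["camera_from_world"]; o=robot.get_obs()
cp=-T[:3,:3].T@T[:3,3]; print("cam in tool",o["tool_rot"].T@(cp-o["tcp_pos"]), "\n",o["tool_rot"].T@T[:3,:3].T)
E
```

```text
window [ 0.5022 -0.2454  0.027 ]
ring [ 0.4768 -0.1285  0.02  ]
tab [ 0.5302 -0.1179  0.018 ]
cell [0.5688 0.1538 0.076 ]
spacer [ 0.5559 -0.1654  0.008 ]
bit [ 0.4303 -0.2015  0.003 ]
meter [0.5267 0.4479 0.05  ]
jar [0.7689 0.2074 0.07  ]
dish [ 0.76   -0.0707  0.01  ]
barrel [ 0.7061 -0.2429  0.055 ]
{'camera_matrix': array([[325.1922621 ,   0.        , 287.12121278],
       [  0.        , 325.1922621 , 208.48557969],
       [  0.        ,   0.        ,   1.        ]]), 'camera_from_world': array([[ 3.39985523e-01,  9.40430536e-01, -5.01125385e-04,
        -6.49966543e-01],
       [ 9.02011953e-01, -3.25945549e-01,  2.83079382e-01,
        -3.56233724e-02],
       [ 2.66053156e-01, -9.66949129e-02, -9.59096352e-01,
         3.78194148e-01],
       [ 0.00000000e+00,  0.00000000e+00,  0.00000000e+00,
         1.00000000e+00]])}
cam in tool [ 0.07279287  0.00038032 -0.1277602 ] 
 [[-1.28780717e-04 -9.59087188e-01 -2.83110844e-01]
 [ 9.99999813e-01 -2.92791361e-04  5.37004334e-04]
 [-5.97926386e-04 -2.83110722e-01  9.59087046e-01]]
```

```bash
python3 - <<'E'
from h import *
c=robot.calibration("scene")
b=p2w(c,(461,138),0.01); print(b)
for h in(.1,.15,.2,.25,.3): print(h,w2p(c,[[b[0],b[1],h],[.221,.611,h]]))
E
```

```text
[0.2020947  0.66208876 0.01      ]
0.1 [[467.30242754 115.2849719 ]
 [456.03659034 118.917803  ]]
0.15 [[471.01656323 101.89859086]
 [459.55479183 105.42392077]]
0.2 [[474.89550361  87.9182255 ]
 [463.23133925  91.32271087]]
0.25 [[478.9504667   73.30344412]
 [467.07716884  76.57222781]]
0.3 [[483.1937123   58.01006035]
 [471.10424771  61.1265724 ]]
```

Call:
apply_moves(
  targets=[-0.045,-0.03,0,0,0,0,-1,-0.05,-0.032,0,0,0,0,-1,-0.05,-0.032,0,0,0,0,-1,-0.05,-0.032,0,0,0,0,-1,-0.05,-0.032,0,0,0,0,-1,-0.05,-0.032,0,0,0,0,-1,-0.05,-0.032,0,0,0,0,-1,-0.05,-0.032,0,0,0,0,-1],
)

```text
time: 1.1
tcp_pos: [0.5069, 0.2364, 0.2452]
tool_rot: [[-0.94, 0.34, -0.0], [0.34, 0.94, -0.0], [0.0, -0.0, -1.0]]
contact_force: [0.6, 0.4, -0.1]
grip_width: 0.0855
finger_force: 0.0
```

Call:
apply_moves(
  targets=[-0.05,-0.032,0,0,0,0,-1,-0.038,-0.025,0,0,0,0,-1,0,0,0,0,0,0,-1,0,0,0,0,0,0,-1],
)

```text
time: 1.6
tcp_pos: [0.569, 0.1547, 0.2449]
tool_rot: [[-0.94, 0.34, -0.001], [0.34, 0.94, 0.0], [0.001, -0.0, -1.0]]
contact_force: [-0.3, -0.4, -0.2]
grip_width: 0.0852
finger_force: 0.0
```

```bash
python3 - <<'E'
from h import *
im=robot.capture("wrist"); cv2.imwrite("pics/w1.png",im[:,:,::-1])
o=robot.get_obs(); print(o["time"],o["tcp_pos"],o["tool_rot"],o["qpos"],o["contact_force"])
c=robot.calibration("wrist"); print(w2p(c,[[.5688,.1538,.076]],True))
E
```

```text
1.65 [0.56877747 0.15515739 0.24505002] [[-9.40571449e-01  3.39594855e-01 -8.26656612e-04]
 [ 3.39594968e-01  9.40571772e-01  3.56226668e-06]
 [ 7.78739601e-04 -2.77377860e-04 -9.99999658e-01]] [ 2.14785369e-01  3.96488723e-01  1.73865499e+00  2.12536891e-04
  1.00725586e+00 -1.00963832e+00] [-0.3978089  -0.76555095  0.54479105]
[[285.22408359 193.98741427]]
```

View pics/w1.png

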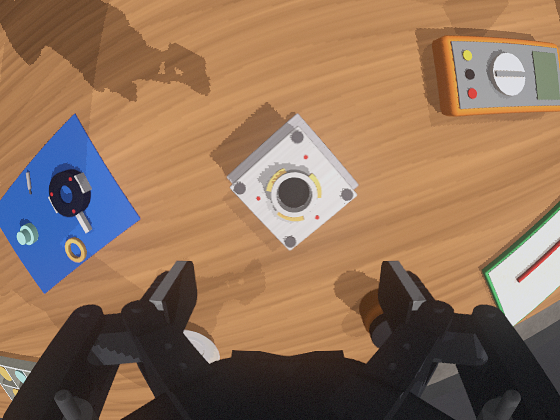

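The wrist view shows the cell collar at about (293,193), with red gap dots at (305,157), (258,198) and (317,217). At upper left are the mat, the ring with its own red dots, the window at (27,234), the spacer and the bit.

```bash
cat >> h.py <<'E'
def red(im):
    h=cv2.cvtColor(cv2.resize(im,None,fx=4,fy=4,interpolation=cv2.INTER_CUBIC),cv2.COLOR_RGB2HSV)
    m=((h[...,0]<8)|(h[...,0]>172))&(h[...,1]>110)&(h[...,2]>90)
    n,l,s,ce=cv2.connectedComponentsWithStats(m.astype(np.uint8))
    return [((ce[i]-1.5)/4,s[i,4]) for i in range(1,n) if 15<s[i,4]<1500]
E
python3 - <<'E'
from h import *
im=cv2.imread("pics/w1.png")[:,:,::-1].copy(); c=robot.calibration("wrist")
P=[]
for p,a in red(im):
    if p[1]<255: 
        z=.06 if p[0]>200 else .02
        w=p2w(c,p,z,True); print(p.round(1),a,w.round(4))
        if z==.06 and 250<p[0]<330 and 140<p[1]<230: P.append(w[:2])
P=np.array(P); m=P.mean(0); print(m,np.hypot(*(P-m).T),np.degrees(np.arctan2(*(P-m).T[::-1])))
E
```

```text
[471.9  93. ] 1218 [0.534  0.3757 0.06  ]
[305.3 156.8] 166 [0.5442 0.1833 0.06  ]
[ 69.8 178.6] 198 [ 0.4644 -0.1066  0.02  ]
[ 51.2 193.8] 179 [ 0.4695 -0.15    0.02  ]
[257.9 198. ] 167 [0.5671 0.1253 0.06  ]
[ 73.2 210.9] 181 [ 0.5046 -0.124   0.02  ]
[316.7 216.9] 161 [0.6058 0.1743 0.06  ]
[0.57233492 0.16097101] [0.03596905 0.03601659 0.03596025] [141.58284184 -98.35725344  21.67841702]
```

Call:
apply_moves(
  targets=[-0.009,-0.05,0.005,0,0,0,-0.6,-0.009,-0.05,0.005,0,0,0,-0.6,-0.009,-0.05,0.005,0,0,0,-0.6,-0.009,-0.05,0.005,0,0,0,-0.6,-0.009,-0.05,0.005,0,0,0,-0.6,-0.009,-0.05,0.005,0,0,0,-0.6,-0.01,-0.05,0.005,0,0,0,-0.6,-0.009,-0.049,0.005,0,0,0,-0.4],
)

```text
time: 2.65
tcp_pos: [0.5024, -0.2457, 0.2054]
tool_rot: [[-0.941, 0.338, 0.0], [0.338, 0.941, -0.0], [-0.0, 0.0, -1.0]]
contact_force: [1.2, 0.3, -0.5]
grip_width: 0.0599
finger_force: 0.0
```

Call:
apply_moves(
  targets=[0,0,0,0,0,0,-0.4,0,0,0,0,0,0,-0.4],
)

```text
time: 2.9
tcp_pos: [0.5025, -0.2442, 0.2053]
tool_rot: [[-0.941, 0.339, -0.0], [0.339, 0.941, 0.001], [0.0, 0.0, -1.0]]
contact_force: [0.0, 1.0, -0.0]
grip_width: 0.0597
finger_force: 0.0
```

```bash
python3 - <<'E'
from h import *
c=robot.calibration("wrist"); o=robot.get_obs()
im=robot.capture("wrist"); cv2.imwrite("pics/w2.png",im[:,:,::-1]); np.save("c2.npy",c,allow_pickle=True)
print(o["time"],o["tcp_pos"],o["tool_rot"],o["qpos"],o["contact_force"],o["grip_width"])
for p,a in red(im):
    if p[1]<270: print(p.round(1),a,p2w(c,p,.02,True).round(4))
print(w2p(c,[[.5022,-.2454,.027]],True))
E
```

```text
2.9 [ 0.50246647 -0.24423628  0.20527236] [[-9.40622022e-01  3.39455592e-01 -3.35292825e-04]
 [ 3.39455392e-01  9.40622000e-01  5.38866475e-04]
 [ 4.98305046e-04  3.93052716e-04 -9.99999799e-01]] [-5.06904768e-01  3.99400639e-01  1.84992658e+00  3.95880372e-04
  8.92820213e-01 -1.73161149e+00] [ 0.02127359  1.0407426  -0.04593745] 0.05969091873777835
[406.9 109.2] 296 [ 0.4649 -0.1038  0.02  ]
[369.  126.6] 338 [ 0.47   -0.1472  0.02  ]
[402.6 152.2] 287 [ 0.505 -0.121  0.02 ]
[[285.27274109 191.27461779]]
```

View pics/w2.png

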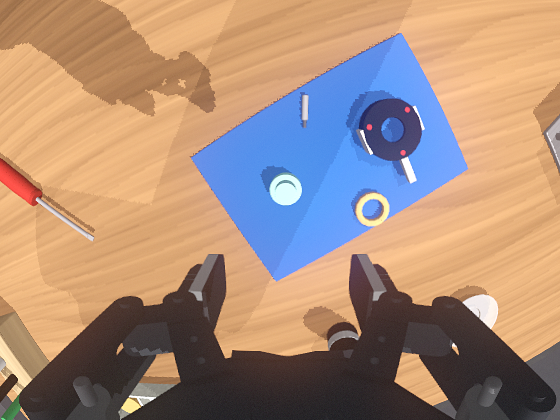

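The wrist view shows the window at about (286,188), the ring at (392,130) with its tab towards (410,180), the spacer at (373,209) and the bit at (305,108).

```bash
python3 - <<'E'
from h import *
from scipy.optimize import least_squares
c=np.load("c2.npy",allow_pickle=True).item()
im=cv2.imread("pics/w2.png"); S=8
x0,y0=250,150; cr=cv2.resize(im[y0:y0+75,x0:x0+75],None,fx=S,fy=S,interpolation=cv2.INTER_CUBIC)
h=cv2.cvtColor(cr,cv2.COLOR_BGR2HSV); m=((h[...,0]<100)&(h[...,1]<120)&(h[...,2]>90)).astype(np.uint8)
n,l,s,ce=cv2.connectedComponentsWithStats(m); i=1+np.argmax(s[1:,4]); m=(l==i).astype(np.uint8)
m=cv2.morphologyEx(m,cv2.MORPH_CLOSE,np.ones((25,25)))
t=np.linspace(0,2*np.pi,60); 
def rend(x,y):
    M=np.zeros_like(m)
    for R,za,zb in((.016,0,.013),(.0105,.013,.027)):
        P=np.array([[x+R*np.cos(a),y+R*np.sin(a),z] for a in t for z in(za,zb)])
        q=(w2p(c,P,True)-[x0,y0]+.5)*S-.5
        cv2.fillConvexPoly(M,cv2.convexHull(q.astype(np.float32)).round().astype(np.int32),1)
    return M
cen=lambda M:np.array([M.nonzero()[1].mean(),M.nonzero()[0].mean()])
w=np.array([.5022,-.2454])
for k in range(6):
    M=rend(*w); d=(cen(m)-cen(M))/S
    e=1e-3; J=np.stack([(cen(rend(*(w+e*np.eye(2)[j])))-cen(M))/S/e for j in(0,1)],1); w=w+np.linalg.solve(J,d)
M=rend(*w); print(w,d,m.sum(),M.sum(),(m&M).sum()/(m|M).sum())
R=robot.get_obs()["tool_rot"]; print("tool shift",todo([w[0],w[1],.03]))
P=np.array([[.4649,-.1038],[.47,-.1472],[.505,-.121]]); g=P.mean(0); print(g,np.hypot(*(P-g).T),np.degrees(np.arctan2(*(P-g).T[::-1])))
E
```

```text
[ 0.50392855 -0.24623027] [0.00643014 0.00668437] 51541 53294 0.9592763563645879
tool shift [-0.00204711 -0.00179239  0.17539161]
[ 0.47996667 -0.124     ] [0.02520009 0.02525024 0.02521245] [ 126.71832186 -113.24824883    6.83374809]
```

Call:
apply_moves(
  targets=[-0.002,-0.002,0.05,0,0,0,-0.4,0,0,0.05,0,0,0,-0.4,0,0,0.04,0,0,0,-0.3,0,0,0.02,0,0,0,-0.2,0,0,0.01,0,0,0,-0.1,0,0,0.006,0,0,0,0,0,0,0,0,0,0,0.2],
)

```text
time: 3.82
tcp_pos: [0.504, -0.2477, 0.0297]
tool_rot: [[-0.941, 0.339, 0.0], [0.339, 0.941, -0.0], [-0.001, -0.0, -1.0]]
contact_force: [0.1, -0.4, 1.2]
grip_width: 0.0343
finger_force: 0.0
```

Call:
apply_moves(
  targets=[0,0,0,0,0,0,0.4,0,0,0,0,0,0,0.6,0,0,0,0,0,0,0.8,0,0,0,0,0,0,1,0,0,0,0,0,0,1],
)

```text
time: 4.45
tcp_pos: [0.5042, -0.2481, 0.0304]
tool_rot: [[-0.94, 0.34, 0.001], [0.34, 0.94, -0.0], [-0.001, -0.0, -1.0]]
contact_force: [-0.2, 3.8, 10.5]
grip_width: 0.0181
finger_force: 59.0
```

Call:
apply_moves(
  targets=[0,0,-0.02,0,0,0,1,0,0,-0.04,0,0,0,1,0,0,-0.05,0,0,0,1,0,0,-0.05,0,0,0,1,0,0,0,0,0,0,1],
)

```text
time: 5.08
tcp_pos: [0.5056, -0.2492, 0.1937]
tool_rot: [[-0.94, 0.34, 0.006], [0.34, 0.94, -0.004], [-0.007, -0.001, -1.0]]
contact_force: [0.5, -0.9, -0.5]
grip_width: 0.0184
finger_force: 58.8
```

```bash
python3 - <<'E'
from h import *
c=robot.calibration("wrist"); o=robot.get_obs()
im=robot.capture("wrist"); cv2.imwrite("pics/w3.png",cv2.resize(im[180:400,180:400,::-1],None,fx=2.7,fy=2.7,interpolation=cv2.INTER_CUBIC)); np.save("c3.npy",c,allow_pickle=True); np.save("im3.npy",im)
print(o["time"],o["tcp_pos"],o["tool_rot"],o["contact_force"],o["grip_width"],o["ft_torque"])
R=o["tool_rot"]
for z in(0,.005,.014,.02,.03): print(z,w2p(c,[o["tcp_pos"]+R@[0,0,z]],True))
E
```

```text
5.075 [ 0.50562662 -0.24915465  0.19370762] [[-0.94039335  0.34002873  0.00638836]
 [ 0.34001169  0.94041424 -0.00361977]
 [-0.00723853 -0.00123189 -0.99997304]] [ 0.50529607 -0.85406336 -0.51500705] 0.01840646171938176 [ 0.02797766  0.00553791 -0.02105023]
0 [[286.09243915 283.53304786]]
0.005 [[286.11679144 278.21629269]]
0.014 [[286.15751131 269.38503652]]
0.02 [[286.18262832 263.97372559]]
0.03 [[286.22126905 255.70119934]]
```

View pics/w3.png

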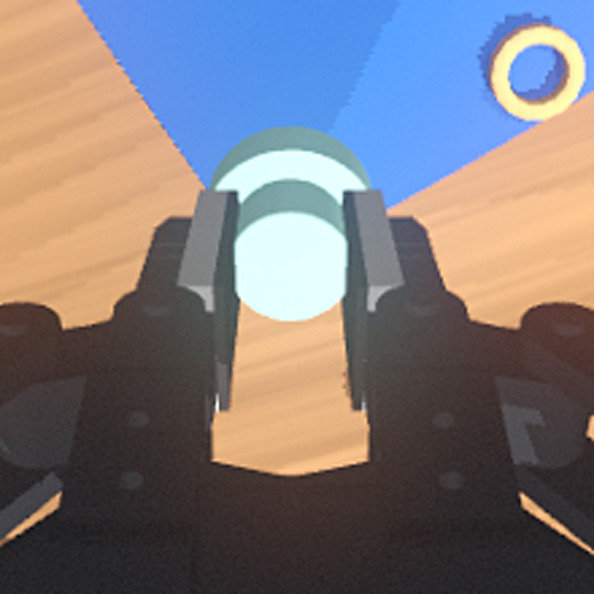

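The window is held upright between the pads: its boss is centred at crop (292,265), and the step is visible behind it. Next I carry it over the cell.

Call:
apply_moves(
  targets=[0.009,0.049,0,0,0,0,1,0.01,0.051,0,0,0,0,1,0.01,0.051,0,0,0,0,1,0.01,0.051,0,0,0,0,1,0.01,0.051,0,0,0,0,1,0.009,0.051,0,0,0,0,1,0.009,0.051,0,0,0,0,1,0.009,0.051,0,0,0,0,1],
)

```text
time: 6.12
tcp_pos: [0.5696, 0.1612, 0.1882]
tool_rot: [[-0.94, 0.34, -0.002], [0.34, 0.94, -0.0], [0.001, -0.001, -1.0]]
contact_force: [1.4, -0.4, -0.2]
grip_width: 0.0181
finger_force: 58.9
```

Call:
apply_moves(
  targets=[0,0.001,0.02,0,0,0,1,0,0,0.013,0,0,0,1,0,0,0,0,0,0,1,0,0,0,0,0,0,1,0,0,0,0,0,0,1,0,0,0,0,0,0,1,0,0,0,0,0,0,1,0,0,0,0,0,0,1],
)

```text
time: 7.12
tcp_pos: [0.5706, 0.1606, 0.1564]
tool_rot: [[-0.94, 0.34, 0.0], [0.34, 0.94, 0.0], [-0.0, 0.0, -1.0]]
contact_force: [0.3, 0.2, -0.4]
grip_width: 0.0183
finger_force: 58.9
```

```bash
python3 - <<'E'
from h import *
for i in range(3):
    c=robot.calibration("wrist"); o=robot.get_obs(); im=robot.capture("wrist")
    print(o["time"],o["tcp_pos"],o["contact_force"],o["ft_torque"])
np.save("c4.npy",c,allow_pickle=True); np.save("im4.npy",im); print(o["tool_rot"])
cv2.imwrite("pics/w4.png",cv2.resize(im[100:330,180:400,::-1],None,fx=2.6,fy=2.6,interpolation=cv2.INTER_CUBIC))
P=[]
for p,a in red(im):
    if p[1]<330 and 200<p[0]<370: w=p2w(c,p,.06,True); print(p.round(1),a,w)
E
```

```text
7.125 [0.57056771 0.16063188 0.15642516] [ 0.27459089  0.17302917 -0.38320939] [-0.0181687  -0.01689373 -0.01192384]
7.175 [0.57054998 0.16066837 0.15636715] [-0.12203821  0.66215458 -1.14414821] [ 0.00177331  0.01568252 -0.02800201]
7.225 [0.57055397 0.16066055 0.15635034] [ 0.5347423   0.42827382 -0.5165994 ] [-0.03479584  0.00085073  0.04554007]
[[-9.40484988e-01  3.39835227e-01  7.98508065e-05]
 [ 3.39835229e-01  9.40484990e-01  1.11483627e-05]
 [-7.13098786e-05  3.76209849e-05 -9.99999997e-01]]
[303.4 173.4] 360 [0.54430869 0.18279893 0.06      ]
[239.5 228.7] 338 [0.56713229 0.12500299 0.06      ]
```

View pics/w4.png

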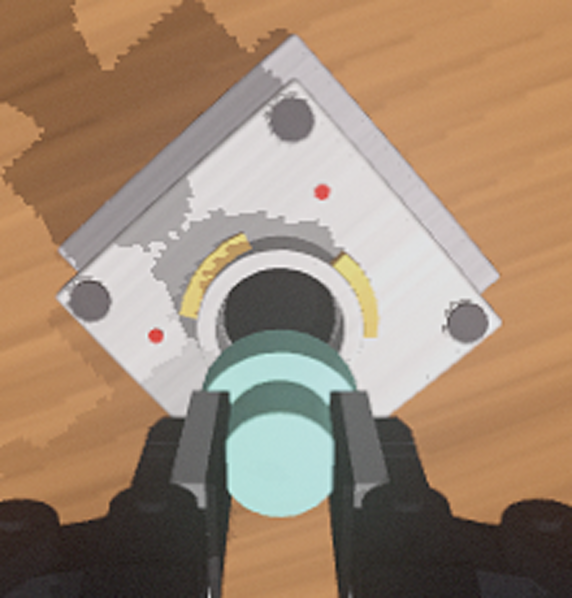

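The view shows the window above the collar: its boss is at crop (280,460), the bore at (280,310), and two gap dots are visible at (321,191) and (155,335). I lower it to just above the rim for a relative check at equal depth.

Call:
apply_moves(
  targets=[-0.0015,-0.0007,0.02,0,0,0,1,0,0,0.018,0,0,0,1,0,0,0.006,0,0,0,1,0,0,0,0,0,0,1,0,0,0,0,0,0,1,0,0,0,0,0,0,1,0,0,0,0,0,0,1],
)

```text
time: 8.15
tcp_pos: [0.5719, 0.1595, 0.1127]
tool_rot: [[-0.94, 0.34, 0.001], [0.34, 0.94, 0.0], [-0.001, 0.0, -1.0]]
contact_force: [-0.3, 0.4, -0.6]
grip_width: 0.0184
finger_force: 58.9
```

```bash
python3 - <<'E'
from h import *
c=robot.calibration("wrist"); o=robot.get_obs(); im=robot.capture("wrist")
print(o["time"],o["tcp_pos"],o["contact_force"])
np.save("c5.npy",c,allow_pickle=True); np.save("im5.npy",im); R=o["tool_rot"]
cv2.imwrite("pics/w5.png",cv2.resize(im[150:330,180:390,::-1],None,fx=3.3,fy=3.3,interpolation=cv2.INTER_CUBIC))
for p,a in red(im):
    if p[1]<330 and 150<p[0]<400: 
        w=p2w(c,p,.06,True); th=np.radians([21.6,141.6,261.6]); C=np.c_[w[0]-.036*np.cos(th),w[1]-.036*np.sin(th)]
        i=np.argmin(np.hypot(*(C-[.5723,.1607]).T)); print(p.round(1),a,w,C[i],"tool",(R.T@(np.r_[C[i],.06]-o["tcp_pos"])).round(5))
# predicted silhouettes
t=np.linspace(0,2*np.pi,13)[:-1]
def circ(x,y,z,r): return w2p(c,[o["tcp_pos"]+R@[x+r*np.cos(a),y+r*np.sin(a),z] for a in t],True)
d=.1104
for nm,z,r in(("bosstop",.0034,.0105),("step",.0174,.016),("under",.0304,.016)):
    q=circ(0,0,z,r); print(nm,"top/bot rows",q[:,1].min().round(1),q[:,1].max().round(1),"cols",q[:,0].min().round(1),q[:,0].max().round(1))
E
```

```text
8.15 [0.57190982 0.15951837 0.11270152] [-0.34596559  0.43297589 -0.62298466]
[308.2 184.1] 601 [0.54422705 0.18275632 0.06      ] [0.57244002 0.160395  ] tool [-0.00017  0.00099  0.0527 ]
[230.5 250.5] 468 [0.56713771 0.12498355 0.06      ] [0.5723967  0.16059735] tool [-6.00e-05  1.16e-03  5.27e-02]
bosstop top/bot rows 259.4 299.2 cols 263.2 309.1
step top/bot rows 236.5 293.7 cols 254.1 318.3
under top/bot rows 227.3 281.5 cols 256.4 316.2
```

View pics/w5.png

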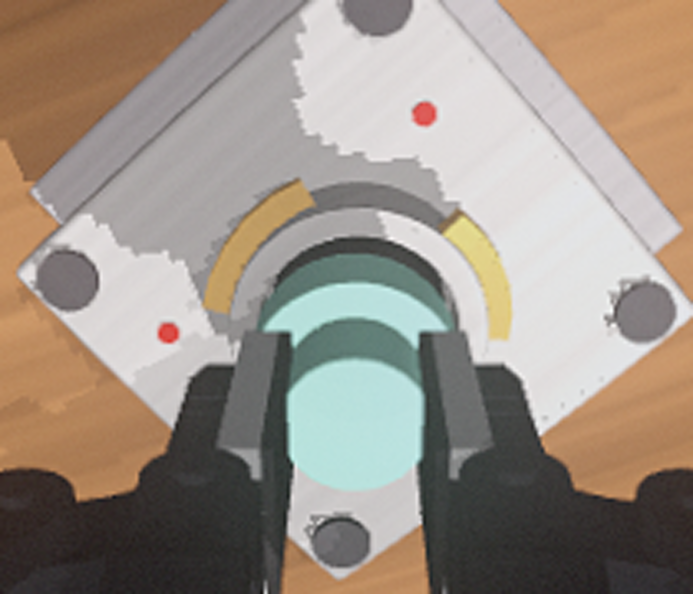

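In the crop the boss top spans rows 358–490 and is centred at column 356. Relative to the dots the window is about 0.4 mm off in tool x and aligned in y, so I shift by that amount and descend gently.

Call:
apply_moves(
  targets=[-0.0004,0,0.004,0,0,0,1,0,0,0.0025,0,0,0,1,0,0,0.0005,0,0,0,1,0,0,0.0005,0,0,0,1,0,0,0,0,0,0,1,0,0,0,0,0,0,1],
)

```text
time: 8.95
tcp_pos: [0.5721, 0.1593, 0.1049]
tool_rot: [[-0.94, 0.34, 0.0], [0.34, 0.94, 0.0], [-0.0, 0.0, -1.0]]
contact_force: [-0.5, 0.7, -0.8]
grip_width: 0.0183
finger_force: 58.9
```

Call:
apply_moves(
  targets=[0,0,0.0005,0,0,0,1,0,0,0.0005,0,0,0,1,0,0,0.0005,0,0,0,1,0,0,0,0,0,0,1],
)

```text
time: 9.45
tcp_pos: [0.5721, 0.1593, 0.1033]
tool_rot: [[-0.94, 0.34, 0.0], [0.34, 0.94, 0.0], [-0.0, 0.0, -1.0]]
contact_force: [-0.9, 1.1, 0.7]
grip_width: 0.0183
finger_force: 59.3
```

Call:
apply_moves(
  targets=[0,0,0.001,0,0,0,1,0,0,0.001,0,0,0,1,0,0,0.001,0,0,0,1,0,0,0.0005,0,0,0,1,0,0,0.0005,0,0,0,1,0,0,0,0,0,0,1],
)

```text
time: 10.2
tcp_pos: [0.5725, 0.1594, 0.0994]
tool_rot: [[-0.94, 0.34, 0.001], [0.34, 0.94, 0.0], [-0.001, 0.0, -1.0]]
contact_force: [5.2, 0.1, 1.8]
grip_width: 0.0184
finger_force: 59.9
```

Call:
apply_moves(
  targets=[0,0,0.0005,0,0,0,1,0,0,0,0,0,0,1],
)

```text
time: 10.45
tcp_pos: [0.5725, 0.1594, 0.099]
tool_rot: [[-0.94, 0.34, 0.001], [0.34, 0.94, 0.0], [-0.001, 0.0, -1.0]]
contact_force: [5.2, -0.0, 2.7]
grip_width: 0.0183
finger_force: 59.9
```

Call:
apply_moves(
  targets=[-0.0006,0,0.0005,0,0,0,1,0,0,0.0005,0,0,0,1,0,0,0,0,0,0,1],
)

```text
time: 10.82
tcp_pos: [0.5727, 0.1592, 0.0978]
tool_rot: [[-0.94, 0.34, 0.0], [0.34, 0.94, 0.0], [-0.0, 0.0, -1.0]]
contact_force: [3.8, 1.8, 1.0]
grip_width: 0.0183
finger_force: 59.6
```

Call:
apply_moves(
  targets=[-0.0002,0,0.0005,0,0,0,1,0,0,0,0,0,0,1],
)

```text
time: 11.08
tcp_pos: [0.5728, 0.1591, 0.0972]
tool_rot: [[-0.94, 0.34, -0.0], [0.34, 0.94, 0.0], [0.0, -0.0, -1.0]]
contact_force: [4.3, 2.0, 1.1]
grip_width: 0.0183
finger_force: 59.5
```

Call:
apply_moves(
  targets=[-0.0005,0.0004,0.0005,0,0,0,1,0,0,0.0005,0,0,0,1,0,0,0,0,0,0,1],
)

```text
time: 11.45
tcp_pos: [0.5729, 0.1591, 0.096]
tool_rot: [[-0.94, 0.34, -0.001], [0.34, 0.94, -0.0], [0.001, -0.001, -1.0]]
contact_force: [0.0, 0.3, -0.6]
grip_width: 0.0183
finger_force: 59.2
```

Call:
apply_moves(
  targets=[0,0,0.0005,0,0,0,1,0,0,0,0,0,0,1],
)

```text
time: 11.7
tcp_pos: [0.5732, 0.1592, 0.0956]
tool_rot: [[-0.94, 0.34, -0.001], [0.34, 0.94, -0.0], [0.0, -0.0, -1.0]]
contact_force: [0.1, -0.8, -1.0]
grip_width: 0.0182
finger_force: 59.2
```

Call:
apply_moves(
  targets=[0,0,0.0005,0,0,0,1,0,0,0,0,0,0,1,0,0,0.0005,0,0,0,1,0,0,0,0,0,0,1],
)

```text
time: 12.2
tcp_pos: [0.5734, 0.1593, 0.0948]
tool_rot: [[-0.94, 0.34, -0.0], [0.34, 0.94, -0.0], [0.0, -0.0, -1.0]]
contact_force: [-0.0, 0.5, -0.4]
grip_width: 0.0181
finger_force: 59.2
```

Call:
apply_moves(
  targets=[0,0,0.0005,0,0,0,1,0,0,0,0,0,0,1],
)

```text
time: 12.45
tcp_pos: [0.5734, 0.1593, 0.0943]
tool_rot: [[-0.94, 0.34, -0.0], [0.34, 0.94, 0.0], [0.0, -0.0, -1.0]]
contact_force: [0.9, 0.3, 0.7]
grip_width: 0.0187
finger_force: 59.2
```

Call:
apply_moves(
  targets=[0,0,0.0005,0,0,0,1,0,0,0,0,0,0,1],
)

```text
time: 12.7
tcp_pos: [0.5734, 0.1593, 0.0938]
tool_rot: [[-0.94, 0.34, -0.0], [0.34, 0.94, -0.0], [0.0, -0.0, -1.0]]
contact_force: [1.3, -0.7, -1.0]
grip_width: 0.0183
finger_force: 59.2
```

```bash
python3 - <<'E'
from h import *
c=robot.calibration("wrist"); o=robot.get_obs(); im=robot.capture("wrist"); a=np.load("im5.npy")
print(o["time"],o["tcp_pos"],o["contact_force"])
cv2.imwrite("pics/w6.png",cv2.resize(np.vstack([im[225:305,230:345,::-1],a[225:305,230:345,::-1]]),None,fx=3.6,fy=3.6,interpolation=cv2.INTER_CUBIC))
E
```

```text
12.7 [0.57343661 0.15927684 0.09377714] [ 1.29891404 -0.68168755 -0.95916721]
```

View pics/w6.png

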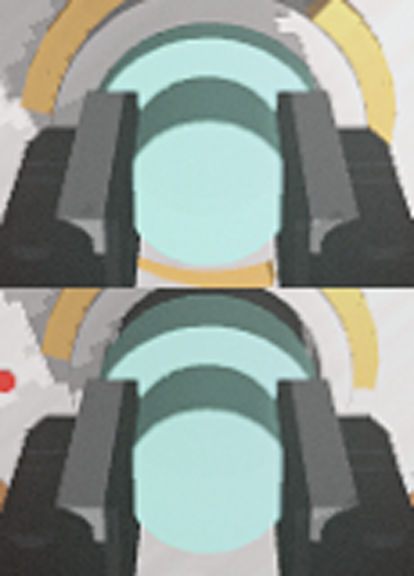

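The upper half (now) shows the boss at the same place in the grip as in the lower half (before): top rows 121 and 120. So nothing slipped, and the wide part is partly sunk in the collar. I continue down.

Call:
apply_moves(
  targets=[0,0,0.0005,0,0,0,1,0,0,0,0,0,0,1],
)

```text
time: 13.0
tcp_pos: [0.5734, 0.1593, 0.0932]
tool_rot: [[-0.94, 0.34, -0.0], [0.34, 0.94, -0.0], [0.0, -0.0, -1.0]]
contact_force: [0.1, -0.3, 0.4]
grip_width: 0.0185
finger_force: 59.2
```

Call:
apply_moves(
  targets=[0,0,0.0005,0,0,0,1,0,0,0,0,0,0,1],
)

```text
time: 13.25
tcp_pos: [0.5735, 0.1593, 0.0928]
tool_rot: [[-0.94, 0.34, -0.0], [0.34, 0.94, -0.0], [-0.0, -0.0, -1.0]]
contact_force: [-0.2, -0.4, -1.3]
grip_width: 0.0184
finger_force: 59.2
```

Call:
apply_moves(
  targets=[0,0,0.0004,0,0,0,1,0,0,0,0,0,0,1],
)

```text
time: 13.5
tcp_pos: [0.5735, 0.1593, 0.0925]
tool_rot: [[-0.94, 0.34, 0.0], [0.34, 0.94, 0.0], [-0.0, 0.0, -1.0]]
contact_force: [-0.4, 0.0, 1.7]
grip_width: 0.0185
finger_force: 59.5
```

Call:
apply_moves(
  targets=[0,0,0.0004,0,0,0,1,0,0,0,0,0,0,1],
)

```text
time: 13.75
tcp_pos: [0.5735, 0.1593, 0.0923]
tool_rot: [[-0.94, 0.34, 0.0], [0.34, 0.94, 0.0], [-0.0, 0.0, -1.0]]
contact_force: [-2.2, -0.2, 6.6]
grip_width: 0.0184
finger_force: 60.7
```

Call:
apply_moves(
  targets=[0,0,0.0002,0,0,0,1,0,0,0,0,0,0,1],
)

```text
time: 14.0
tcp_pos: [0.5735, 0.1593, 0.0923]
tool_rot: [[-0.94, 0.34, 0.0], [0.34, 0.94, 0.0], [-0.0, 0.0, -1.0]]
contact_force: [-3.1, -1.6, 10.2]
grip_width: 0.0181
finger_force: 61.3
```

Call:
apply_moves(
  targets=[0,0,-0.0003,0,0,0,1,0,0,0,0,0,0,0.6,0,0,0,0,0,0,0.2,0,0,0,0,0,0,0,0,0,0,0,0,0,0,0,0,-0.01,0,0,0,0,0,0,-0.03,0,0,0,0,0,0,-0.04,0,0,0,-0.5],
)

```text
time: 15.0
tcp_pos: [0.5729, 0.1591, 0.1729]
tool_rot: [[-0.94, 0.34, -0.001], [0.34, 0.94, -0.0], [0.001, -0.001, -1.0]]
contact_force: [0.1, 0.5, 0.2]
grip_width: 0.0595
finger_force: 0.0
```

Call:
apply_moves(
  targets=[0,0,-0.03,0,0,0,-1,0,0,-0.03,0,0,0,-1,0.03,0,0,0,0,0,-1,0,0,0,0,0,0,-1,0,0,0,0,0,0,-1,0,0,0,0,0,0,-1],
)

```text
time: 15.75
tcp_pos: [0.5458, 0.1693, 0.232]
tool_rot: [[-0.94, 0.34, 0.0], [0.34, 0.94, -0.0], [-0.0, 0.0, -1.0]]
contact_force: [0.4, -0.4, 0.4]
grip_width: 0.0856
finger_force: 0.0
```

```bash
python3 - <<'E'
from h import *
c=robot.calibration("wrist"); o=robot.get_obs(); im=robot.capture("wrist"); R=o["tool_rot"]
print(o["time"],o["tcp_pos"],o["contact_force"],R)
np.save("c7.npy",c,allow_pickle=True); np.save("im7.npy",im)
P=[]
for p,a in red(im):
    w=p2w(c,p,.06,True)
    if np.hypot(*(w[:2]-[.5723,.1607]))<.045: P.append(w[:2]); print(p,a,w)
P=np.array(P); m=P.mean(0); print(m,np.hypot(*(P-m).T),np.degrees(np.arctan2(*(P-m).T[::-1])))
u=w2p(c,[[.5723,.1607,.08]],True)[0].astype(int); print(u)
cv2.imwrite("pics/w7.png",cv2.resize(im[u[1]-50:u[1]+50,u[0]-60:u[0]+60,::-1],None,fx=5,fy=5,interpolation=cv2.INTER_CUBIC))
t=np.linspace(0,2*np.pi,73)
for nm,z,r in(("boss",.107-.0145,.0105),("rim",.076,.022)):
    q=w2p(c,[[m[0]+r*np.cos(a),m[1]+r*np.sin(a),z] for a in t],True)-u+[60,50]; print(nm,(q.min(0)*5).round(),(q.max(0)*5).round())
E
```

```text
15.75 [0.54578989 0.16929435 0.23204928] [ 0.41114873 -0.37977803  0.42741003] [[-9.40384381e-01  3.40113509e-01  1.28971945e-04]
 [ 3.40113509e-01  9.40384390e-01 -2.25895574e-05]
 [-1.28966218e-04  2.26222338e-05 -9.99999991e-01]]
[299.52475248 186.42945545] 202 [0.54432536 0.18285216 0.06      ]
[251.53620219 227.5102459 ] 183 [0.56719313 0.12491734 0.06      ]
[311.18664384 246.10616438] 146 [0.60592107 0.17375285 0.06      ]
[0.57247985 0.16050745] [0.03594387 0.03598062 0.03596881] [141.562856   -98.44920305  21.60753092]
[287 227]
boss [243. 221.] [362. 333.]
rim [184. 131.] [421. 355.]
```

View pics/w7.png

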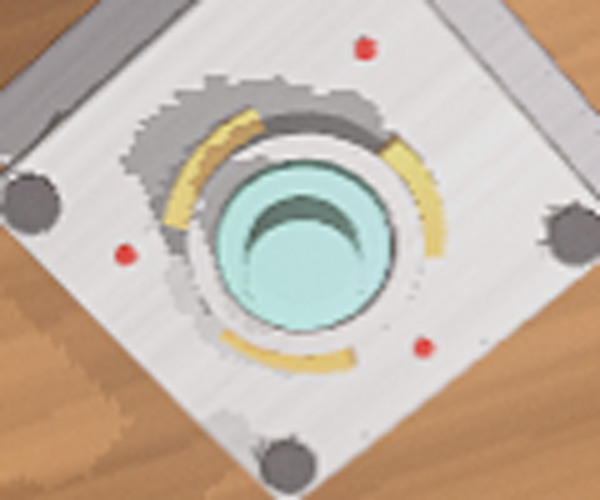

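The window is seated in the collar, upright, with an even gap around it (centre at crop (303,245)). Next, the ring.

Call:
apply_moves(
  targets=[-0.006,-0.05,0.003,0,0,0,-1,-0.006,-0.05,0.004,0,0,0,-1,-0.006,-0.05,0.005,0,0,0,-1,-0.006,-0.05,0.005,0,0,0,-1,-0.007,-0.05,0.005,0,0,0,-1,-0.007,-0.05,0.005,0,0,0,-1,0,0,0,0,0,-0.155,-1,0,0,0,0,0,-0.155,-1],
)

```text
time: 16.8
tcp_pos: [0.479, -0.1267, 0.2048]
tool_rot: [[-0.999, 0.034, -0.0], [0.034, 0.999, 0.0], [0.0, 0.0, -1.0]]
contact_force: [-1.0, 0.8, 0.7]
grip_width: 0.0852
finger_force: 0.0
```

Call:
apply_moves(
  targets=[0,0,0,0,0,-0.154,-1,0,0,0,0,0,0,-1,0,0,0,0,0,0,-1,0,0,0,0,0,0,-1,0,0,0,0,0,0,-1,0,0,0,0,0,0,-1],
)

```text
time: 17.55
tcp_pos: [0.479, -0.1256, 0.2051]
tool_rot: [[-0.993, -0.117, 0.0], [-0.117, 0.993, -0.0], [0.0, -0.0, -1.0]]
contact_force: [0.9, 0.3, -0.0]
grip_width: 0.0854
finger_force: 0.0
```

```bash
cat > m.py <<'E'
from h import *
import sys
z,x,y,r=map(float,sys.argv[1:5])
c=robot.calibration("wrist"); o=robot.get_obs(); im=robot.capture("wrist"); R=o["tool_rot"]
print(o["time"],o["tcp_pos"],o["contact_force"],R[:,0],o["qpos"][5]); np.save("c_"+sys.argv[5],c,allow_pickle=True); np.save("im_"+sys.argv[5],im)
P=[]
for p,a in red(im):
    w=p2w(c,p,z,True)
    if np.hypot(*(w[:2]-[x,y]))<r*1.3: P.append(w[:2]); print(p.round(1),a,w)
P=np.array(P); m=P.mean(0); th=np.degrees(np.arctan2(*(P-m).T[::-1]))
print("centre",m,np.hypot(*(P-m).T),th,"in tool",R.T@(np.r_[m,z]-o["tcp_pos"]),"tool x yaw",np.degrees(np.arctan2(R[1,0],R[0,0])))
E
python3 m.py .02 .4795 -.1255 .0252 ring
```

```text
17.55 [ 0.47901327 -0.12558158  0.20511829] [ 0.86721299  0.30608097 -0.02702091] [-9.93190008e-01 -1.16505829e-01  1.01342350e-07] -2.0051346277396287
[264.6 178. ] 350 [ 0.47033462 -0.14795253  0.02      ]
[309.2 178. ] 327 [ 0.46520444 -0.10457178  0.02      ]
[286.8 214.9] 303 [ 0.50538314 -0.12191161  0.02      ]
centre [ 0.4803074  -0.12481197] [0.02519805 0.02525401 0.02524292] [-113.31436873  126.72980299    6.59775475] in tool [-0.001375    0.00062051  0.18511827] tool x yaw -173.3095133979453
```

Call:
apply_moves(
  targets=[-0.0014,-0.0005,0.05,0,0,0,-1,0,0,0.05,0,0,0,-1,0,0,0.05,0,0,0,-1,0,0,0.025,0,0,0,-1,0,0,0.008,0,0,0,-1,0,0,0.005,0,0,0,-1,0,0,0,0,0,0,-1,0,0,0,0,0,0,-1],
)

```text
time: 18.6
tcp_pos: [0.4811, -0.1261, 0.018]
tool_rot: [[-0.993, -0.117, 0.001], [-0.117, 0.993, -0.0], [-0.001, -0.001, -1.0]]
contact_force: [-0.0, -0.4, 0.8]
grip_width: 0.0856
finger_force: 0.0
```

Call:
apply_moves(
  targets=[0,0,0,0,0,0,-0.8,0,0,0,0,0,0,-0.65,0,0,0,0,0,0,-0.5,0,0,0,0,0,0,-0.3,0,0,0,0,0,0,0,0,0,0,0,0,0,0.5,0,0,0,0,0,0,1,0,0,0,0,0,0,1],
)

```text
time: 19.6
tcp_pos: [0.4805, -0.1259, 0.0176]
tool_rot: [[-0.993, -0.117, 0.0], [-0.117, 0.993, -0.0], [-0.0, -0.0, -1.0]]
contact_force: [-1.7, 2.5, 15.5]
grip_width: 0.0626
finger_force: 62.2
```

Call:
apply_moves(
  targets=[0,0,-0.02,0,0,0,1,0,0,-0.05,0,0,0,1,0,0,-0.05,0,0,0,1,0,0,-0.055,0,0,0,1,0,0,-0.053,0,0,0,1,-0.013,0.024,0,0,0,0,1,-0.0256,0.047,0,0,0,0,1,-0.0256,0.047,0,0,0,0,1],
)

```text
time: 20.6
tcp_pos: [0.5307, -0.0001, 0.2453]
tool_rot: [[-0.993, -0.116, 0.0], [-0.116, 0.993, -0.0], [-0.0, -0.0, -1.0]]
contact_force: [0.6, -0.5, -1.7]
grip_width: 0.0624
finger_force: 68.6
```

Call:
apply_moves(
  targets=[-0.0256,0.047,0,0,0,0,1,-0.0256,0.047,0,0,0,0,1,-0.0256,0.047,0,0,0,0,1,-0.0126,0.023,0,0,0,-0.13,1,0,0,0,0,0,-0.13,1,0,0,0,0,0,0,1,0,0,0,0,0,0,1,0,0,0,0,0,0,1],
)

```text
time: 21.6
tcp_pos: [0.5999, 0.1717, 0.2451]
tool_rot: [[-0.931, -0.366, -0.0], [-0.366, 0.931, -0.0], [0.0, 0.0, -1.0]]
contact_force: [-0.8, 0.4, -1.9]
grip_width: 0.0623
finger_force: 68.6
```

Call:
apply_moves(
  targets=[0,0,0,0,0,0,1,0,0,0,0,0,0,1,0,0,0,0,0,0,1],
)

```text
time: 21.98
tcp_pos: [0.6, 0.172, 0.2451]
tool_rot: [[-0.93, -0.368, 0.0], [-0.368, 0.93, -0.0], [-0.0, -0.0, -1.0]]
contact_force: [-0.4, -0.5, -2.3]
grip_width: 0.0623
finger_force: 68.6
```

```bash
python3 m.py .06 .5725 .1605 .036 cell2; python3 - <<'E'
from h import *
im=np.load("im_cell2.npy"); cv2.imwrite("pics/w8.png",im[60:400,120:460,::-1])
o=robot.get_obs(); c=robot.calibration("wrist"); print(o["grip_width"])
for p,a in red(im):
    print(p.round(1),a,"in tool at ring top:",(o["tool_rot"].T@(p2w(c,p,o["tcp_pos"][2]+.003,True)-o["tcp_pos"])).round(4))
E
```

```text
21.975 [0.60003917 0.17204132 0.24511002] [-0.36176101 -0.45819948 -2.33357296] [-9.29800915e-01 -3.68062846e-01 -9.55675936e-06] -1.7170278377446901
[253.1 140.8] 174 [0.56737993 0.12498444 0.06      ]
[317.9 140.8] 170 [0.54444134 0.18285128 0.06      ]
[285.5 194.9] 150 [0.6059483  0.17365459 0.06      ]
centre [0.57258986 0.16049677] [0.03589246 0.03594528 0.03585964] [-98.34617805 141.5447017   21.52613716] in tool [ 0.02977329 -0.00062647  0.18510975] tool x yaw -158.40380250450167
0.062354431461367814
[253.1 140.8] 174 in tool at ring top: [ 0.0625 -0.0121 -0.003 ]
[317.9 140.8] 170 in tool at ring top: [ 0.0625  0.0127 -0.003 ]
[285.5 194.9] 150 in tool at ring top: [ 0.0411  0.0002 -0.003 ]
[473.5 203.8] 1056 in tool at ring top: [ 0.0377  0.0844 -0.003 ]
```

View pics/w8.png

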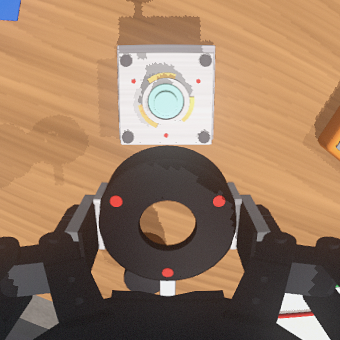

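The ring is gripped level with its tab pointing down in the picture (dots at crop (116,201), (219,201) and (167,272)), and the cell behind it is at (166,95) with aligned yaw. I move above the collar for a near-depth check.

Call:
apply_moves(
  targets=[0.015,-0.001,0,0,0,0,1,0.0147,-0.0007,0.02,0,0,0,1,0,0,0.045,0,0,0,1,0,0,0.04,0,0,0,1,0,0,0.01,0,0,0,1,0,0,0,0,0,0,1,0,0,0,0,0,0,1,0,0,0,0,0,0,1],
)

```text
time: 23.02
tcp_pos: [0.5738, 0.1597, 0.1314]
tool_rot: [[-0.93, -0.368, 0.002], [-0.368, 0.93, 0.0], [-0.002, -0.0, -1.0]]
contact_force: [0.3, 0.3, -1.3]
grip_width: 0.0625
finger_force: 68.5
```

Call:
apply_moves(
  targets=[0,0,0,0,0,0,1,0,0,0,0,0,0,1],
)

```text
time: 23.28
tcp_pos: [0.5732, 0.1596, 0.1304]
tool_rot: [[-0.93, -0.368, 0.0], [-0.368, 0.93, 0.0], [-0.0, -0.0, -1.0]]
contact_force: [0.8, -0.2, -1.2]
grip_width: 0.0627
finger_force: 68.5
```

```bash
cat > rel.py <<'E'
from h import *
from scipy.optimize import least_squares
c=robot.calibration("wrist"); o=robot.get_obs(); im=robot.capture("wrist"); R=o["tool_rot"]; tcp=o["tcp_pos"]
print(o["time"],tcp,o["contact_force"],np.degrees(np.arctan2(R[1,0],R[0,0]))); np.save("im_rel.npy",im)
h=cv2.cvtColor(cv2.resize(im,None,fx=4,fy=4,interpolation=cv2.INTER_CUBIC),cv2.COLOR_RGB2HSV)
m=((h[...,0]<8)|(h[...,0]>172))&(h[...,1]>110)&(h[...,2]>90)
n,l,s,ce=cv2.connectedComponentsWithStats(m.astype(np.uint8))
D=[((ce[i]-1.5)/4,s[i,4]) for i in range(1,n) if s[i,4]>60]
cam,_=ray(c,(0,0),True)
# ring dots: model in tool frame, ring +x = -tool x
th=np.radians([180,300,60]); 
def mod(v): return np.array([tcp+R@[v[0]+.0252*np.cos(a+v[3]),v[1]+.0252*np.sin(a+v[3]),v[2]] for a in th])
q0=w2p(c,mod([0,0,-.003,0]),True); obs=[]
for q in q0:
    p,a=min(D,key=lambda d:np.hypot(*(d[0]-q))); obs.append(p); print("ring dot",q.round(1),p.round(1),a)
f=least_squares(lambda v:(w2p(c,mod(v),True)-np.array(obs)).ravel(),[0,0,-.003,0],x_scale=[1e-3,1e-3,1e-3,.01]); print("ring in tool",f.x.round(5),"res",np.abs(f.fun).max().round(2))
for p,a in D:
    w=p2w(c,p,.06,True); t=np.radians([21.58,141.58,261.58]); C=np.c_[w[0]-.036*np.cos(t),w[1]-.036*np.sin(t)]; i=np.argmin(np.hypot(*(C-[.5725,.1605]).T))
    if np.hypot(*(C[i]-[.5725,.1605]))<.006: print("gap",i,p.round(1),a,"cell in tool",(R.T@(np.r_[C[i],.06]-tcp)).round(5))
E
python3 rel.py
```

```text
23.275 [0.57319038 0.15962863 0.13044728] [ 0.77862291 -0.17585425 -1.19111544] -158.3872615606714
ring dot [285.3 330.9] [287.2 332.1] 1469
ring dot [234.  259.9] [235.6 260.8] 2037
ring dot [336.2 259.9] [338.7 260.7] 1883
ring in tool [ 0.00014  0.00089 -0.00413 -0.00092] res 0.02
gap 2 [238.3 201.5] 483 cell in tool [0.00039 0.00102 0.07045]
gap 1 [336.2 201.4] 416 cell in tool [0.00047 0.00094 0.07045]
gap 0 [287.1 277.1] 323 cell in tool [0.00049 0.0009  0.07045]
```

Call:
apply_moves(
  targets=[0.0003,-0.0001,0.012,0,0,0,1,0,0,0.012,0,0,0,1,0,0,0.008,0,0,0,1,0,0,0.004,0,0,0,1,0,0,0,0,0,0,1,0,0,0,0,0,0,1],
)

```text
time: 24.08
tcp_pos: [0.573, 0.1594, 0.0943]
tool_rot: [[-0.93, -0.368, 0.0], [-0.368, 0.93, 0.0], [-0.0, -0.0, -1.0]]
contact_force: [-0.4, 0.3, -1.4]
grip_width: 0.0625
finger_force: 68.6
```

Call:
apply_moves(
  targets=[0,0,0.001,0,0,0,1,0,0,0.001,0,0,0,1,0,0,0.0005,0,0,0,1,0,0,0,0,0,0,1],
)

```text
time: 24.58
tcp_pos: [0.5728, 0.1594, 0.0916]
tool_rot: [[-0.93, -0.368, -0.0], [-0.368, 0.93, -0.0], [0.0, 0.0, -1.0]]
contact_force: [-0.4, 1.0, -2.0]
grip_width: 0.0622
finger_force: 68.6
```

Call:
apply_moves(
  targets=[0,0,0.0005,0,0,0,1,0,0,0.0005,0,0,0,1,0,0,0.0005,0,0,0,1,0,0,0,0,0,0,1],
)

```text
time: 25.08
tcp_pos: [0.5728, 0.1594, 0.0901]
tool_rot: [[-0.93, -0.368, -0.0], [-0.368, 0.93, 0.0], [0.0, 0.0, -1.0]]
contact_force: [0.5, 0.2, -2.4]
grip_width: 0.0621
finger_force: 68.6
```

Call:
apply_moves(
  targets=[0,0,0.0005,0,0,0,1,0,0,0.0005,0,0,0,1,0,0,0.0005,0,0,0,1,0,0,0,0,0,0,1],
)

```text
time: 25.58
tcp_pos: [0.5728, 0.1594, 0.0886]
tool_rot: [[-0.93, -0.368, -0.0], [-0.368, 0.93, -0.0], [0.0, 0.0, -1.0]]
contact_force: [-0.0, 0.0, -2.6]
grip_width: 0.0625
finger_force: 68.6
```

Call:
apply_moves(
  targets=[0,0,0.0005,0,0,0,1,0,0,0.0005,0,0,0,1,0,0,0.0005,0,0,0,1,0,0,0,0,0,0,1],
)

```text
time: 26.08
tcp_pos: [0.5729, 0.1594, 0.0871]
tool_rot: [[-0.93, -0.368, 0.0], [-0.368, 0.93, 0.0], [-0.0, -0.0, -1.0]]
contact_force: [0.7, 0.7, -1.8]
grip_width: 0.0623
finger_force: 68.6
```

Call:
apply_moves(
  targets=[0,0,0.0005,0,0,0,1,0,0,0.0005,0,0,0,1,0,0,0.0005,0,0,0,1,0,0,0,0,0,0,1],
)

```text
time: 26.58
tcp_pos: [0.5729, 0.1594, 0.0856]
tool_rot: [[-0.93, -0.368, 0.0], [-0.368, 0.93, -0.0], [-0.0, -0.0, -1.0]]
contact_force: [1.2, -0.0, -1.6]
grip_width: 0.0627
finger_force: 68.6
```

Call:
apply_moves(
  targets=[0,0,0.0005,0,0,0,1,0,0,0.0005,0,0,0,1,0,0,0.0005,0,0,0,1,0,0,0,0,0,0,1],
)

```text
time: 27.08
tcp_pos: [0.5729, 0.1594, 0.0841]
tool_rot: [[-0.93, -0.368, 0.0], [-0.368, 0.93, 0.0], [-0.0, -0.0, -1.0]]
contact_force: [1.0, 1.6, -1.1]
grip_width: 0.0625
finger_force: 68.6
```

Call:
apply_moves(
  targets=[0,0,0.0005,0,0,0,1,0,0,0.0005,0,0,0,1,0,0,0,0,0,0,1],
)

```text
time: 27.45
tcp_pos: [0.5728, 0.1594, 0.0831]
tool_rot: [[-0.93, -0.368, 0.0], [-0.368, 0.93, 0.0], [-0.0, -0.0, -1.0]]
contact_force: [2.0, 1.5, -1.4]
grip_width: 0.0623
finger_force: 68.6
```

Call:
apply_moves(
  targets=[0,0,0.0005,0,0,0,1,0,0,0,0,0,0,1],
)

```text
time: 27.7
tcp_pos: [0.5728, 0.1594, 0.0826]
tool_rot: [[-0.93, -0.368, 0.0], [-0.368, 0.93, 0.0], [-0.0, -0.0, -1.0]]
contact_force: [1.3, 0.7, -0.8]
grip_width: 0.0623
finger_force: 68.6
```

Call:
apply_moves(
  targets=[0,0,0.0004,0,0,0,1,0,0,0.0004,0,0,0,1,0,0,0,0,0,0,1],
)

```text
time: 28.08
tcp_pos: [0.5728, 0.1594, 0.0817]
tool_rot: [[-0.93, -0.368, -0.0], [-0.368, 0.93, 0.0], [0.0, 0.0, -1.0]]
contact_force: [1.6, -0.3, -1.4]
grip_width: 0.062
finger_force: 68.6
```

Call:
apply_moves(
  targets=[0,0,0.0004,0,0,0,1,0,0,0,0,0,0,1],
)

```text
time: 28.32
tcp_pos: [0.5728, 0.1594, 0.0814]
tool_rot: [[-0.93, -0.368, 0.0], [-0.368, 0.93, -0.0], [-0.0, -0.0, -1.0]]
contact_force: [1.8, 0.3, -1.7]
grip_width: 0.0622
finger_force: 68.6
```

Call:
apply_moves(
  targets=[0,0,0.0004,0,0,0,1,0,0,0,0,0,0,1],
)

```text
time: 28.58
tcp_pos: [0.5728, 0.1594, 0.081]
tool_rot: [[-0.93, -0.368, -0.0], [-0.368, 0.93, -0.0], [0.0, -0.0, -1.0]]
contact_force: [1.9, 1.0, -1.4]
grip_width: 0.062
finger_force: 68.6
```

Call:
apply_moves(
  targets=[0,0,0.0004,0,0,0,1,0,0,0,0,0,0,1],
)

```text
time: 28.82
tcp_pos: [0.5728, 0.1594, 0.0806]
tool_rot: [[-0.93, -0.368, -0.0], [-0.368, 0.93, -0.0], [0.0, 0.0, -1.0]]
contact_force: [2.1, 0.1, -2.3]
grip_width: 0.0629
finger_force: 68.6
```

Call:
apply_moves(
  targets=[0,0,0.0004,0,0,0,1,0,0,0,0,0,0,1],
)

```text
time: 29.08
tcp_pos: [0.5728, 0.1594, 0.0802]
tool_rot: [[-0.93, -0.368, -0.0], [-0.368, 0.93, -0.0], [0.0, -0.0, -1.0]]
contact_force: [1.4, 0.7, -1.4]
grip_width: 0.0622
finger_force: 68.6
```

Call:
apply_moves(
  targets=[0,0,0.0003,0,0,0,1,0,0,0,0,0,0,1],
)

```text
time: 29.32
tcp_pos: [0.5728, 0.1594, 0.0799]
tool_rot: [[-0.93, -0.368, -0.0], [-0.368, 0.93, 0.0], [0.0, 0.0, -1.0]]
contact_force: [3.0, 1.3, -1.5]
grip_width: 0.0623
finger_force: 68.6
```

Call:
apply_moves(
  targets=[0,0,0.0003,0,0,0,1,0,0,0,0,0,0,1],
)

```text
time: 29.58
tcp_pos: [0.5728, 0.1594, 0.0796]
tool_rot: [[-0.93, -0.368, 0.0], [-0.368, 0.93, -0.0], [-0.0, -0.0, -1.0]]
contact_force: [2.1, 1.2, -1.2]
grip_width: 0.0621
finger_force: 68.6
```

Call:
apply_moves(
  targets=[0,0,0.0003,0,0,0,1,0,0,0,0,0,0,1],
)

```text
time: 29.82
tcp_pos: [0.5728, 0.1594, 0.0793]
tool_rot: [[-0.93, -0.368, -0.0], [-0.368, 0.93, 0.0], [0.0, 0.0, -1.0]]
contact_force: [1.6, 1.4, -0.4]
grip_width: 0.0626
finger_force: 68.6
```

Call:
apply_moves(
  targets=[0,0,0.0003,0,0,0,1,0,0,0,0,0,0,1],
)

```text
time: 30.08
tcp_pos: [0.5728, 0.1594, 0.079]
tool_rot: [[-0.93, -0.368, 0.0], [-0.368, 0.93, -0.0], [-0.0, -0.0, -1.0]]
contact_force: [2.2, 1.1, -0.6]
grip_width: 0.0621
finger_force: 68.7
```

Call:
apply_moves(
  targets=[0,0,0.0002,0,0,0,1,0,0,0,0,0,0,1],
)

```text
time: 30.32
tcp_pos: [0.5728, 0.1594, 0.0788]
tool_rot: [[-0.93, -0.368, 0.0], [-0.368, 0.93, 0.0], [-0.0, 0.0, -1.0]]
contact_force: [1.5, 0.3, -0.5]
grip_width: 0.0624
finger_force: 68.7
```

Call:
apply_moves(
  targets=[0,0,0.0002,0,0,0,1,0,0,0,0,0,0,1],
)

```text
time: 30.58
tcp_pos: [0.5728, 0.1594, 0.0786]
tool_rot: [[-0.93, -0.368, -0.0], [-0.368, 0.93, -0.0], [0.0, -0.0, -1.0]]
contact_force: [2.2, 1.0, 0.0]
grip_width: 0.062
finger_force: 68.7
```

Call:
apply_moves(
  targets=[0,0,0,0,0,0,0,0,0,0,0,0,0,-0.6,0,0,0,0,0,0,-0.9,0,0,0,0,0,0,-1,0,0,0,0,0,0,-1,0,0,0,0,0,0,-1],
)

```text
time: 31.32
tcp_pos: [0.5728, 0.1594, 0.0786]
tool_rot: [[-0.93, -0.368, -0.0], [-0.368, 0.93, -0.0], [0.0, -0.0, -1.0]]
contact_force: [0.3, -0.2, -0.6]
grip_width: 0.0854
finger_force: 0.0
```

Call:
apply_moves(
  targets=[0,0,-0.01,0,0,0,-1,0,0,-0.02,0,0,0,-1,0,0,-0.04,0,0,0,-1,0,0,-0.05,0,0,0,-1,0,0,-0.046,0,0,0,-1,0,0,0,0,0,0,-0.6,0,0,0,0,0,0,-0.2,0,0,0,0,0,0,0],
)

```text
time: 32.33
tcp_pos: [0.5721, 0.1592, 0.2436]
tool_rot: [[-0.93, -0.368, -0.002], [-0.368, 0.93, -0.0], [0.002, 0.0, -1.0]]
contact_force: [0.1, 0.2, -0.2]
grip_width: 0.0427
finger_force: 0.0
```

```bash
python3 m.py .0827 .5728 .1600 .0252 ring3;python3 - <<'E'
from h import *
im=np.load("im_ring3.npy"); cv2.imwrite("pics/w9.png",im[60:400,120:460,::-1])
E
```

```text
32.325 [0.57213011 0.15923409 0.24357462] [ 0.11777383  0.22358848 -0.18106585] [-0.9296877  -0.3683441   0.00184263] -1.7276060948301677
[263.  182.4] 520 [0.56862158 0.13535979 0.0827    ]
[310.8 182.3] 485 [0.55255769 0.17566526 0.0827    ]
[287.  221.6] 440 [0.59548183 0.16937986 0.0827    ]
centre [0.57222037 0.16013497] [0.02503519 0.02505616 0.02503125] [-98.26484609 141.69704868  21.67453536] in tool [-0.00071217  0.00075908  0.1608738 ] tool x yaw -158.38643136968292
```

View pics/w9.png

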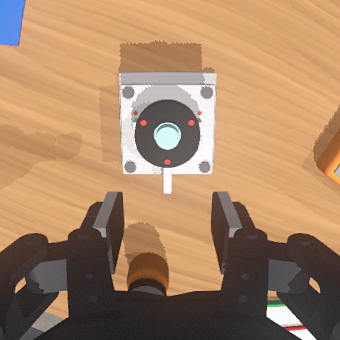

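The ring sits level over the window with its tab pointing down in the picture (dots at crop (143,122), (191,122) and (167,162)). That was one picture over the viewing budget, so from here on I use numbers only.

Call:
apply_moves(
  targets=[-0.05,0,0.02,0,0,0,0.4,0,0,0.045,0,0,0,0.4,0,0,0.04,0,0,0,0.4,0,0,0.03,0,0,0,0.4,0,0,0.015,0,0,0,0.4,0,0,0.008,0,0,0,0.4,0,0,0.0035,0,0,0,0.4,0,0,0,0,0,0,0.4],
)

```text
time: 33.38
tcp_pos: [0.6197, 0.1779, 0.0838]
tool_rot: [[-0.93, -0.368, 0.001], [-0.368, 0.93, 0.0], [-0.001, -0.0, -1.0]]
contact_force: [-0.0, -0.8, 0.2]
grip_width: 0.0257
finger_force: 0.0
```

Call:
apply_moves(
  targets=[0,0,0,0,0,0,0.4,0,-0.003,0,0,0,0,0.4,0,-0.002,0,0,0,0,0.4,0,0,0,0,0,0,0.4],
)

```text
time: 33.88
tcp_pos: [0.6212, 0.1729, 0.0832]
tool_rot: [[-0.93, -0.368, 0.0], [-0.368, 0.93, -0.0], [-0.0, -0.0, -1.0]]
contact_force: [-0.0, 0.3, -0.0]
grip_width: 0.0254
finger_force: 0.0
```

Call:
apply_moves(
  targets=[0,-0.0035,0,0,0,0,0.4,0,0,0,0,0,0,0.4,0.0005,-0.0025,0,0,0,0.05,0.4,0.0005,-0.0025,0,0,0,0.05,0.4,0.0005,-0.0025,0,0,0,0.05,0.4,0.0005,-0.0025,0,0,0,0.05,0.4,0,0,0,0,0,0,0.4,0,0,0,0,0,0,0.4],
)

```text
time: 34.88
tcp_pos: [0.6235, 0.1598, 0.0831]
tool_rot: [[-0.984, -0.177, -0.0], [-0.177, 0.984, -0.0], [0.0, -0.0, -1.0]]
contact_force: [-0.1, 0.3, -0.5]
grip_width: 0.0257
finger_force: 0.0
```

```bash
cat > t.py <<'E'
from h import *
C=np.array([.5728,.1594])
T=[];F=[];M=[]
for i in range(3):
    o=robot.get_obs(); F.append(o["contact_force"]); M.append(o["ft_torque"])
    if i<2: im=robot.capture("wrist")
F=np.mean(F,0); M=np.mean(M,0); R=o["tool_rot"]; d=o["tcp_pos"][:2]-C; y=R[:,1]
pc=C+d; t=R.T@np.r_[-d,0]
print("t",o["time"],"tcp",o["tcp_pos"].round(4),"C in tool",t[:2].round(4),"F",F.round(2),"F.tooly",(F@y).round(2),"Mz",M[2].round(3),"torqueC",(M[2]+d[0]*F[1]-d[1]*F[0]).round(3),"fing",o["finger_force"],o["grip_width"],"toolyaw-180",np.degrees(np.arctan2(-R[1,0],-R[0,0])).round(1))
c=robot.calibration("wrist"); P=[]
for p,a in red(im):
    w=p2w(c,p,.0827,True); r=np.hypot(*(w[:2]-C-[0,.0005]))
    if .022<r<.029 and a>250: P.append(w[:2]); print("ringdot",a,round(r,4),np.degrees(np.arctan2(*(w[:2]-C-[0,.0005])[::-1])).round(1))
E
python3 t.py
```

```text
t 34.975 tcp [0.6235 0.1599 0.0831] C in tool [0.0499 0.0085] F [ 0.01  0.62 -0.3 ] F.tooly 0.61 Mz -0.012 torqueC 0.019 fing 0.0 0.02583905303395602 toolyaw-180 10.2
```

Call:
apply_moves(
  targets=[0.0004,-0.002,0,0,0,0.04,0.4,0.0004,-0.002,0,0,0,0.04,0.4,0.0004,-0.002,0,0,0,0.04,0.4,0.0004,-0.002,0,0,0,0.04,0.4,0,0,0,0,0,0,0.4],
)

```text
time: 35.6
tcp_pos: [0.6228, 0.1514, 0.0831]
tool_rot: [[-1.0, -0.016, -0.0], [-0.016, 1.0, -0.0], [0.0, -0.0, -1.0]]
contact_force: [-0.0, 0.0, -0.5]
grip_width: 0.0255
finger_force: 0.0
```

```bash
sed -i 's/<s\[i,4\]<1500/<s[i,4]<4000/' h.py; sed -i 's/\.022<r<\.029/.018<r<.033/' t.py; python3 t.py
```

```text
t 35.7 tcp [0.6228 0.1516 0.0831] C in tool [0.0499 0.0087] F [ 0.21 -0.21 -0.  ] F.tooly -0.22 Mz 0.041 torqueC 0.032 fing 0.0 0.02530180832545701 toolyaw-180 1.0
ringdot 925 0.033 146.7
ringdot 2340 0.0257 -119.8
ringdot 2218 0.0252 123.2
ringdot 1976 0.0243 0.7
```

Call:
apply_moves(
  targets=[0.0004,-0.002,0,0,0,0.04,0.4,0.0004,-0.002,0,0,0,0.04,0.4,0.0002,-0.001,0,0,0,0.02,0.4,0.0002,-0.001,0,0,0,0.02,0.4,0,0,0,0,0,0,0.4],
)

```text
time: 36.33
tcp_pos: [0.6214, 0.1456, 0.0831]
tool_rot: [[-0.995, 0.103, -0.0], [0.103, 0.995, -0.0], [0.0, -0.0, -1.0]]
contact_force: [0.1, -0.4, 0.9]
grip_width: 0.0254
finger_force: 0.0
```

Rotated 0.48 rad and still free.

Call:
apply_moves(
  targets=[0.0003,-0.0015,0,0,0,0.03,0.4,0.0002,-0.001,0,0,0,0.02,0.4,0.0002,-0.001,0,0,0,0.02,0.4,0.0002,-0.001,0,0,0,0.02,0.4,0,0,0,0,0,0,0.4],
)

```text
time: 36.95
tcp_pos: [0.6199, 0.1413, 0.0831]
tool_rot: [[-0.981, 0.192, -0.0], [0.192, 0.981, 0.0], [0.0, -0.0, -1.0]]
contact_force: [-0.2, -0.2, -0.3]
grip_width: 0.0257
finger_force: 0.0
```

Call:
apply_moves(
  targets=[0.0002,-0.001,0,0,0,0.02,0.4,0.0002,-0.001,0,0,0,0.02,0.4,0.0002,-0.001,0,0,0,0.02,0.4,0.0002,-0.001,0,0,0,0.02,0.4,0,0,0,0,0,0,0.4],
)

```text
time: 37.58
tcp_pos: [0.6183, 0.1375, 0.0831]
tool_rot: [[-0.963, 0.27, -0.0], [0.27, 0.963, -0.0], [0.0, -0.0, -1.0]]
contact_force: [-0.2, -0.4, -0.1]
grip_width: 0.0256
finger_force: 0.0
```

```bash
python3 t.py
```

```text
t 37.675 tcp [0.6183 0.1376 0.0831] C in tool [0.0497 0.0087] F [ 0.16  0.06 -0.12] F.tooly 0.1 Mz 0.006 torqueC 0.012 fing 0.0 0.025734694038553694 toolyaw-180 -15.6
ringdot 2475 0.0259 -136.7
ringdot 2243 0.0252 107.2
ringdot 1944 0.0241 -16.2
```

Call:
apply_moves(
  targets=[0.0002,-0.001,0,0,0,0.02,0.4,0.0002,-0.001,0,0,0,0.02,0.4,0.0002,-0.001,0,0,0,0.02,0.4,0.0002,-0.001,0,0,0,0.02,0.4,0,0,0,0,0,0,0.4],
)

```text
time: 38.3
tcp_pos: [0.6163, 0.134, 0.0831]
tool_rot: [[-0.938, 0.346, -0.0], [0.346, 0.938, -0.0], [0.0, -0.0, -1.0]]
contact_force: [0.1, 0.2, 0.5]
grip_width: 0.0256
finger_force: 0.0
```

Call:
apply_moves(
  targets=[0.0002,-0.001,0,0,0,0.02,0.4,0.0002,-0.001,0,0,0,0.02,0.4,0.0002,-0.001,0,0,0,0.02,0.4,0,0,0,0,0,0,0.4],
)

```text
time: 38.8
tcp_pos: [0.6146, 0.1314, 0.0831]
tool_rot: [[-0.916, 0.402, -0.0], [0.402, 0.916, -0.0], [0.0, -0.0, -1.0]]
contact_force: [0.2, 0.1, -0.0]
grip_width: 0.0254
finger_force: 0.0
```

```bash
python3 t.py
```

```text
t 38.9 tcp [0.6147 0.1314 0.0831] C in tool [0.0496 0.0088] F [-0.58  0.18 -0.36] F.tooly -0.07 Mz -0.035 torqueC -0.044 fing 0.0 0.02566913503273046 toolyaw-180 -23.6
ringdot 2451 0.026 -144.6
ringdot 2250 0.0251 99.4
ringdot 1990 0.0241 -24.6
```

Call:
apply_moves(
  targets=[0.0002,-0.001,0,0,0,0.02,0.4,0.0002,-0.001,0,0,0,0.02,0.4,0.0002,-0.001,0,0,0,0.02,0.4,0,0,0,0,0,0,0.4,0,0,0,0,0,0,0.4],
)

```text
time: 39.52
tcp_pos: [0.6129, 0.129, 0.0831]
tool_rot: [[-0.89, 0.455, -0.0], [0.455, 0.89, -0.0], [0.0, -0.0, -1.0]]
contact_force: [0.2, -0.1, 0.0]
grip_width: 0.0256
finger_force: 0.0
```

Call:
apply_moves(
  targets=[0.0002,-0.001,0,0,0,0.02,0.4,0.0002,-0.001,0,0,0,0.02,0.4,0.0002,-0.001,0,0,0,0.02,0.4,0,0,0,0,0,0,0.4,0,0,0,0,0,0,0.4],
)

```text
time: 40.15
tcp_pos: [0.6109, 0.1266, 0.0831]
tool_rot: [[-0.861, 0.508, -0.0], [0.508, 0.861, -0.0], [0.0, -0.0, -1.0]]
contact_force: [-0.1, 0.4, -0.5]
grip_width: 0.0257
finger_force: 0.0
```

```bash
python3 t.py
```

```text
t 40.25 tcp [0.6109 0.1267 0.0831] C in tool [0.0495 0.0088] F [ 0.07  0.49 -0.29] F.tooly 0.46 Mz -0.006 torqueC 0.015 fing 0.0 0.02567190004578216 toolyaw-180 -30.5
ringdot 2462 0.0261 -151.6
ringdot 2274 0.025 92.5
ringdot 1996 0.024 -31.7
```

Call:
apply_moves(
  targets=[0.0001,-0.001,0,0,0,0.02,0.4,0.0002,-0.001,0,0,0,0.02,0.4,0.0001,-0.001,0,0,0,0.02,0.4,0,0,0,0,0,0,0.4,0,0,0,0,0,0,0.4],
)

```text
time: 40.88
tcp_pos: [0.609, 0.1243, 0.0831]
tool_rot: [[-0.829, 0.559, 0.0], [0.559, 0.829, -0.0], [-0.0, -0.0, -1.0]]
contact_force: [0.5, -0.1, 0.9]
grip_width: 0.0252
finger_force: 0.0
```

Call:
apply_moves(
  targets=[0.0001,-0.001,0,0,0,0.02,0.4,0.0002,-0.001,0,0,0,0.02,0.4,0.0001,-0.001,0,0,0,0.02,0.4,0,0,0,0,0,0,0.4,0,0,0,0,0,0,0.4],
)

```text
time: 41.5
tcp_pos: [0.607, 0.122, 0.0831]
tool_rot: [[-0.794, 0.607, -0.0], [0.607, 0.794, -0.0], [0.0, -0.0, -1.0]]
contact_force: [0.4, -0.4, 0.2]
grip_width: 0.0255
finger_force: 0.0
```

```bash
python3 t.py
```

```text
t 41.6 tcp [0.607  0.1221 0.0831] C in tool [0.0498 0.0089] F [-0.34 -0.12 -0.37] F.tooly -0.31 Mz 0.013 torqueC -0.004 fing 0.0 0.025510483522854586 toolyaw-180 -37.4
ringdot 2465 0.0262 -158.2
ringdot 2280 0.0249 85.7
ringdot 1980 0.0241 -38.9
```

Call:
apply_moves(
  targets=[0.0001,-0.001,0,0,0,0.02,0.4,0.0002,-0.001,0,0,0,0.02,0.4,0.0001,-0.001,0,0,0,0.02,0.4,0,0,0,0,0,0,0.4,0,0,0,0,0,0,0.4],
)

```text
time: 42.22
tcp_pos: [0.6048, 0.1199, 0.0831]
tool_rot: [[-0.757, 0.654, 0.0], [0.654, 0.757, -0.0], [-0.0, 0.0, -1.0]]
contact_force: [0.4, 0.5, 0.9]
grip_width: 0.0255
finger_force: 0.0
```

```bash
python3 t.py
```

```text
t 42.325 tcp [0.6048 0.12   0.0831] C in tool [0.05   0.0089] F [0.29 0.41 0.39] F.tooly 0.5 Mz 0.018 torqueC 0.043 fing 0.0 0.025871179295572026 toolyaw-180 -40.8
ringdot 2471 0.0262 -161.5
ringdot 2268 0.0248 82.2
ringdot 1999 0.0241 -42.4
```

Call:
apply_moves(
  targets=[0.0002,-0.001,0,0,0,0.02,0.4,0.0002,-0.001,0,0,0,0.02,0.4,0,0,0,0,0,0,0.4,0,0,0,0,0,0,0.4],
)

```text
time: 42.82
tcp_pos: [0.6032, 0.1187, 0.0831]
tool_rot: [[-0.73, 0.684, 0.0], [0.684, 0.73, -0.0], [-0.0, 0.0, -1.0]]
contact_force: [0.7, -0.6, -0.6]
grip_width: 0.0259
finger_force: 0.3
```

```bash
python3 t.py
```

```text
t 42.925 tcp [0.6032 0.1187 0.0831] C in tool [0.05   0.0089] F [ 1.15 -0.25 -0.17] F.tooly 0.61 Mz 0.006 torqueC 0.045 fing 0.33227509818971157 0.02568022505146001 toolyaw-180 -43.1
ringdot 2467 0.026 -164.1
ringdot 2263 0.025 79.5
ringdot 2038 0.0241 -44.2
```

Call:
apply_moves(
  targets=[0.0001,-0.0005,0,0,0,0.01,0.4,0.0001,-0.0005,0,0,0,0.01,0.4,0,0,0,0,0,0,0.4,0,0,0,0,0,0,0.4],
)

```text
time: 43.42
tcp_pos: [0.6024, 0.1182, 0.0831]
tool_rot: [[-0.716, 0.698, 0.0], [0.698, 0.716, 0.0], [-0.0, 0.0, -1.0]]
contact_force: [1.9, 0.7, -0.3]
grip_width: 0.0251
finger_force: 1.1
```

```bash
python3 t.py
```

```text
t 43.525 tcp [0.6024 0.1182 0.0831] C in tool [0.05   0.0089] F [ 1.7   1.12 -0.9 ] F.tooly 1.99 Mz 0.001 torqueC 0.105 fing 1.0828858986496925 0.025456758290329347 toolyaw-180 -44.3
ringdot 2464 0.026 -165.3
ringdot 2282 0.025 78.4
ringdot 2027 0.0241 -45.3
```

Call:
apply_moves(
  targets=[0.0001,-0.0005,0,0,0,0.01,0.4,0.0001,-0.0005,0,0,0,0.01,0.4,0,0,0,0,0,0,0.4,0,0,0,0,0,0,0.4],
)

```text
time: 44.02
tcp_pos: [0.6016, 0.1176, 0.0831]
tool_rot: [[-0.702, 0.712, 0.0], [0.712, 0.702, 0.0], [-0.0, 0.0, -1.0]]
contact_force: [2.8, 1.4, -1.7]
grip_width: 0.0259
finger_force: 1.9
```

```bash
python3 t.py
```

```text
t 44.125 tcp [0.6016 0.1176 0.0831] C in tool [0.05   0.0088] F [ 3.4   2.26 -2.03] F.tooly 4.01 Mz -0.002 torqueC 0.205 fing 1.9054128974676132 0.025523938475905308 toolyaw-180 -45.4
ringdot 2464 0.026 -166.4
ringdot 2274 0.025 77.3
ringdot 2080 0.0241 -46.4
```

Call:
apply_moves(
  targets=[0,-0.0004,0,0,0,0.008,0.4,0,0,0,0,0,0,0.4,0,0,0,0,0,0,0.4],
)

```text
time: 44.5
tcp_pos: [0.6012, 0.1173, 0.0831]
tool_rot: [[-0.696, 0.718, -0.0], [0.718, 0.696, -0.0], [0.0, -0.0, -1.0]]
contact_force: [3.4, 3.2, -1.5]
grip_width: 0.0257
finger_force: 2.1
```

```bash
python3 t.py; python3 t.py|head -1
```

```text
t 44.6 tcp [0.6012 0.1173 0.0831] C in tool [0.05   0.0089] F [ 3.14  2.39 -1.73] F.tooly 3.92 Mz 0.012 torqueC 0.212 fing 2.1324891597032547 0.025434450908084088 toolyaw-180 -45.9
ringdot 2457 0.026 -166.9
ringdot 2261 0.025 76.8
ringdot 2068 0.024 -47.0
t 44.7 tcp [0.6012 0.1173 0.0831] C in tool [0.05   0.0089] F [ 3.1   2.48 -2.1 ] F.tooly 3.96 Mz 0.022 torqueC 0.224 fing 2.145405560731888 0.02561983831656009 toolyaw-180 -45.9
```

Call:
apply_moves(
  targets=[0.0001,-0.0005,0,0,0,0.01,0.4,0,0,0,0,0,0,0.4,0,0,0,0,0,0,0.4],
)

```text
time: 45.08
tcp_pos: [0.6008, 0.1171, 0.0831]
tool_rot: [[-0.689, 0.725, 0.0], [0.725, 0.689, 0.0], [-0.0, 0.0, -1.0]]
contact_force: [2.6, 3.9, -2.8]
grip_width: 0.0256
finger_force: 2.4
```

```bash
python3 t.py|head -1; python3 t.py|head -1
```

```text
t 45.175 tcp [0.6008 0.117  0.0831] C in tool [0.05   0.0089] F [ 3.71  3.62 -2.39] F.tooly 5.18 Mz 0.025 torqueC 0.283 fing 2.4709291756153107 0.02532382385514836 toolyaw-180 -46.5
t 45.275 tcp [0.6008 0.117  0.0831] C in tool [0.05   0.0089] F [ 3.67  3.39 -2.48] F.tooly 4.99 Mz -0.008 torqueC 0.242 fing 2.4954991042613983 0.025581697116613348 toolyaw-180 -46.5
```

Call:
apply_moves(
  targets=[0,0.002,0,0,0,0,0.4,0,0.004,0,0,0,0,0.4,0,0.003,0,0,0,0,0.4,0,0,-0.01,0,0,0,0.4,0,0,-0.03,0,0,0,0.4,0,0,-0.05,0,0,0,0.4,0,0,-0.06,0,0,0,0.4,0,0,0,0,0,0,0.4],
)

```text
time: 46.28
tcp_pos: [0.6097, 0.1236, 0.2388]
tool_rot: [[-0.689, 0.725, 0.008], [0.725, 0.689, 0.001], [-0.005, 0.007, -1.0]]
contact_force: [-0.4, -0.0, -0.0]
grip_width: 0.0256
finger_force: 0.0
```

Call:
apply_moves(
  targets=[0,0,0,0,0,0,0.4,0,0,0,0,0,0,0.4,0,0,0,0,0,0,0.4,0,0,0,0,0,0,0.4],
)

```text
time: 46.78
tcp_pos: [0.6071, 0.1232, 0.2324]
tool_rot: [[-0.689, 0.725, -0.001], [0.725, 0.689, -0.0], [0.001, -0.001, -1.0]]
contact_force: [-1.3, 0.7, -0.5]
grip_width: 0.0255
finger_force: 0.0
```

```bash
python3 m.py .0827 .5728 .1600 .0252 fin
```

```text
46.775 [0.60705848 0.12318489 0.23242999] [-1.28575177  0.67788668 -0.54195637] [-6.88916654e-01  7.24840262e-01  6.62326689e-04] -0.6087357195176812
[312.6 126.3] 503 [0.57879414 0.18418164 0.0827    ]
[261.5 126.7] 555 [0.54772724 0.15411553 0.0827    ]
[257.5 163.1] 162 [0.56648143 0.12872257 0.0827    ]
[287.4 169.6] 550 [0.58917978 0.14225932 0.0827    ]
centre [0.57054565 0.15231977] [0.03291226 0.02288896 0.02394463 0.02117649] [ 75.48576155 175.50019847 -99.77235253 -28.36432927] in tool [ 0.04617326 -0.00625412  0.14976653] tool x yaw 133.544425640459
```

```bash
python3 -c "
from plant import robot
print(robot.close_job())"
```

```text
the job is handed in; nothing more can be done
None
```

The window is seated in the collar and the ring is screwed down to about a 5 N push at the tab, holding its angle after release; the job was handed in at about 47 s. I don't have the judge's result, the ring's own force on the glass was not measured, and I viewed 11 pictures, one over the limit of 10.

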